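Store the regulator weights on their post and press the stack home

ROBOT

A 6-joint arm with a two-finger parallel gripper is mounted at the origin on the work surface. World frame = base frame: x ahead of the robot, y to its left, z up, the work surface at z = 0. Lengths are in m, angles in rad, forces in N, time in s.
With the tool pointing down it reaches from about 0.375 to 0.9 m from the base axis. Payload 3.1 kg.
Tool frame: the origin (TCP) lies at the very end of the fingers, on their centre line; the grasp point (between the pads) lies 19 mm behind it (manip.grasp_offset is the distance from the TCP to the grasp point, in m); y points along the fingers, z is the direction in which the jaws open and shut, and the axes are right-handed (so a half turn about y gives the same grasp; the last joint's range is limited). The gripper opens to 85 mm and grips with 20 to 120 N. Pads are 22 mm wide; open, the fingers measure 114 mm over their backs; the gripper's body (76 mm by 85 mm) begins 54 mm behind the grasp point. The pads swing forward as they close: fully open they stand 13 mm farther back than shut.
Start: joints at [-1.357, 0.527, 1.433, -0, 1.181, -0.178], TCP at [0.239, -0.577, 0.231] pointing down, gripper open.
Joint ranges: [-3.08, 3.08], [-0.75, 2.2], [0.22, 2.44], [-1.43, 4.57], [0, 2.65], [-2.85, 2.85]. Speed limits (rad/s): [2.79, 2.79, 3.14, 3.14, 3.14, 3.14].

INTERFACE

Orientations are given as a unit quaternion [x, y, z, w].
In Python, from station import manip gives the robot as it stands.
- The arm moves only by the tool apply_moves, never from a script. Its argument "motion" is a list of rows, each a list of 5 numbers: the finger opening in mm, from 0 to 85.4, then the shift along the tool's x, y, z in units of 30 mm (1.0 is 30 mm), then the turn about the tool's y in units of 10 degrees (1.0 is 10 degrees). In form: [[fingers, x, y, z, twist], ...]. A call has 1 to 12 rows; each row is the pose to reach, as a shift and turn from the pose commanded when the call began, along the tool's axes at that moment; what a row does not reach only later rows make up. A row lasts 1/8 s, in which the tool goes at most 62.5 mm and 10.7 degrees, less where a joint would pass 70% of its speed; a pose out of reach is approached as far as the arm can. A call with a gripper value outside its range is refused whole. The fingers move at their own pace and stop on an object; "squeeze" is the grip in N (left out, the last holds). Time passes only in rows, so rows that repeat a pose let the fingers close. It gives the time, the measured TCP pose, the force and the opening at its end, in the units of the state.
- manip.sense(): the state, without advancing time (a new reading comes with each control period).
- manip.snapshot(name): name is "scene" or "top" or "wrist"; returns the picture (400x640x3 uint8, red, green, blue); there is no depth.
- manip.get_calibration(name): a dict with "intrinsics" (3x3 intrinsics, pixels), "dist_coeffs" ([k1, k2, p1, p2, k3] as OpenCV has them; the pictures are not rectified), "extrinsics" (4x4, takes a point from camera to world coordinates). Camera axes: x right, y up, looking along -z (the intrinsics and any distortion apply to the point x, -y, -z); pixel columns grow to the right and rows downward; lengths in m; the calibration is good to about 2 mm. A picture is of the moment at which its call begins: read the wrist's pose just before it. get_calibration takes no time and is no camera call; for the wrist camera it gives the pose at the moment of the call.
- manip.sign_off(): hands the job in, once; it reports no verdict.
The state is a dict: "t": time; "q": joint angles; "qd": joint speeds; "tau": joint torques, N m; "tcp_pos": TCP position; "tool_rot": TCP orientation; "force": force on the tool from outside, world axes, zero at the start; "ft_torque": the same for the moment, N m; "finger_gap": opening from 0.0 (shut) to 1.0 (fully open).
Only numpy, scipy, OpenCV 4.12 (cv2) and the standard library are available. Lean on these libraries where they do the work, as an engineer would, in place of code of your own. Each camera call takes 0.05 s, during which the arm holds its last target.

TASK

Put the two loose steel regulator weights on the upright post of the grey weight stand, the wide one first and the narrow one on top of it. The post stands off the middle of its foot, so feel gently for it, and then press the stack down until the silicone collar under it is fully home on the foot. Never push hard on the stand, let go at the end, and leave everything else where it is.

Things in the scene. Friction and masses are not known exactly. Their poses are not given: they have to be found in the camera images.
- wide_mid (a point): middle (half-way up, on the bore axis) of the wide weight: a plain steel ring, 62 mm outside diameter, 14 mm high, bore 13.2 mm, about 0.3 kg, lying flat on the shelf; z along the bore
- narrow_mid (a point): middle (half-way up, on the bore axis) of the narrow weight: a plain steel ring, 44 mm outside diameter, 18 mm high, bore 13.2 mm, about 0.2 kg, lying flat on the shelf; z along the bore
- foot: the weight stand's round grey foot, 90 mm diameter, 20 mm high, fixed to the shelf; origin at the centre of its underside, z up. Force on the stand (foot, post and collar together) must stay under 30 N
- foot_top (a point): centre of the foot's top face. An 11 mm steel post (0.7 mm bevel at its tip) rises 58 mm above it; its axis is 5 mm from this centre, in a direction that differs each time and that no pose here gives (the yaw says nothing of it): feel for it with the weight's bore, or look. It stands rigid up to about 19 N of downward push, then sinks on a spring, 1 mm per 3 N, and returns
- collar (a joint): height in m of the silicone collar's underside above its home on the foot; 0 = home, flush on the foot's top. A pale ring round the post, 23 mm diameter, 8 mm high; starts 9 to 14 mm up, slides stiffly down under about 10 N in all (more when moved fast) and stays. The weights rest on it; their own 5 N do not move it
- gasket_low: lower of two stacked pale silicone gasket rings, 96 mm diameter, 7 mm thick each; origin at the centre of its underside. Bystander
- gasket_top: upper of the two gasket rings. Bystander
- dish: shallow white dish, 100 mm diameter, 16 mm high; origin at the centre of its underside. Bystander
- plug: red plastic safety plug in the dish, 22 mm diameter, 21 mm high; origin at its underside. Bystander
- tumbler: steel tumbler, 72 mm diameter, 100 mm high; origin at the centre of its underside. Bystander
- tub: white plastic container with snap lid, 138 x 108 mm, 70 mm high; origin at the centre of its underside. Bystander
- wrench: flat steel wrench lying on the shelf. Bystander
Things that resemble listed ones, but are neither listed nor needed, are in the scene too. Leave any black or purple look-alike of the part that bears wide_mid alone.

How it is judged:
By the outcome, as a careful person would: the job done as asked, in the order asked, and still so for the second after the job is handed in, with the robot touching nothing.
It also fails if it takes over 72 s, if anything falls off the work surface, if the arm or the gripper's body presses on something with over 40 N, if the wrist force passes 120 N, or if a joint passes its speed limit or range.

## Working session

There is one attempt and no reset: what is moved stays moved. The work goes in short steps, Python scripts to look and compute and a tool call to move; the robot and the scene stay as the last step left them, time stands still between calls to the robot, and variables do not carry over. Pictures are saved under pics/ and viewed, and the job is handed in when it is done.

Besides the shell and the picture viewer there is one more tool, called after ">>>" as a command line: name --pt "numbers of a row" for each row, then --argument value for the rest. apply_moves: Moves the arm, as the interface text tells. Its arguments: {"type":"object","properties":{"motion":{"type":"array"},"squeeze":{"type":"number"}},"required":["motion"]}

```bash
ls; mkdir -p pics; python3 - <<'E'
from station import manip
import cv2,numpy as np
np.set_printoptions(precision=4,suppress=True)
s=manip.sense()
for k,v in s.items(): print(k,v)
print(manip.grasp_offset)
for n in ["scene","top","wrist"]:
    c=manip.get_calibration(n); print(n,c)
    im=manip.snapshot(n); cv2.imwrite(f"pics/{n}0.png",im[:,:,::-1])
E
```

```text
pics
t 0.0
q [-1.3565  0.5285  1.4339 -0.      1.1814 -0.1785]
qd [ 0.001   0.001   0.0012 -0.0008  0.0025 -0.0018]
tau [ -0.0009 -44.2355 -17.8027  -0.0004   0.0083   0.    ]
tcp_pos [ 0.2391 -0.5767  0.2303]
tool_rot [-0.138   0.6943 -0.6927  0.138 ]
force [ 0.4102  0.8851 -0.792 ]
ft_torque [-0.0302  0.033  -0.0173]
finger_gap 1.0016095315418176
0.0187
scene {'intrinsics': array([[391.1717,   0.    , 318.7457],
       [  0.    , 391.1717, 198.687 ],
       [  0.    ,   0.    ,   1.    ]]), 'dist_coeffs': array([-0.0244,  0.    ,  0.    ,  0.    ,  0.    ]), 'extrinsics': array([[-0.7229, -0.4694,  0.507 ,  0.995 ],
       [ 0.6906, -0.5116,  0.5112,  0.3837],
       [ 0.0194,  0.7197,  0.694 ,  0.6177],
       [ 0.    ,  0.    ,  0.    ,  1.    ]])}
top {'intrinsics': array([[377.4244,   0.    , 326.7519],
       [  0.    , 377.4244, 201.07  ],
       [  0.    ,   0.    ,   1.    ]]), 'dist_coeffs': array([-0.0751,  0.    ,  0.    ,  0.    ,  0.    ]), 'extrinsics': array([[ 0.0231,  0.9957, -0.0899,  0.5256],
       [-0.9991,  0.0262,  0.0345, -0.0342],
       [ 0.0367,  0.089 ,  0.9954,  0.7954],
       [ 0.    ,  0.    ,  0.    ,  1.    ]])}
wrist {'intrinsics': array([[295.6976,   0.    , 320.1543],
       [  0.    , 295.6976, 198.371 ],
       [  0.    ,   0.    ,   1.    ]]), 'dist_coeffs': array([-0.0284,  0.    ,  0.    ,  0.    ,  0.    ]), 'extrinsics': array([[ 0.3835,  0.8776,  0.2878,  0.3128],
       [-0.9236,  0.3651,  0.1172, -0.5458],
       [-0.0022, -0.3108,  0.9505,  0.3724],
       [ 0.    ,  0.    ,  0.    ,  1.    ]])}
```

View pics/scene0.png

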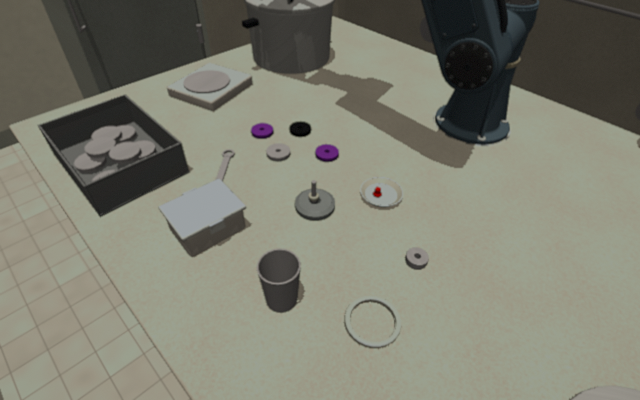

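View pics/top0.png

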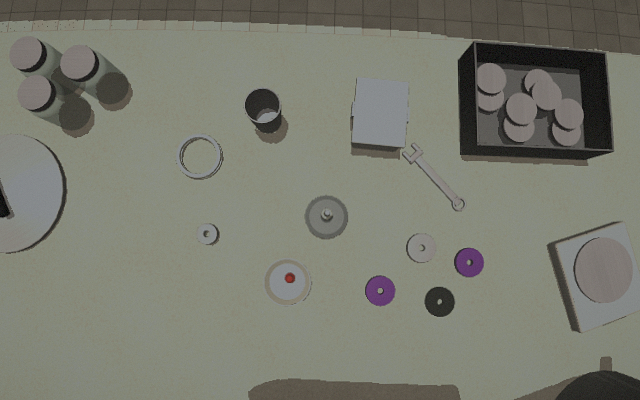

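View pics/wrist0.png

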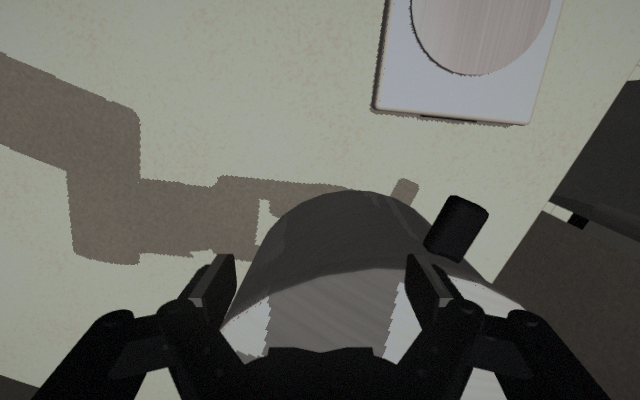

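The pictures show the stand at top-view (327,217), the wide steel ring at (421,248), with purple and black look-alikes around it, and the narrow ring at (207,234). The dish is at (289,282), the gasket at (199,156) and the tumbler at (263,110).

```bash
cat > h.py <<'E'
from station import manip
import cv2,numpy as np
np.set_printoptions(precision=4,suppress=True)
def ray(cal,uv):
    p=cv2.undistortPoints(np.array([[uv]],float),cal["intrinsics"],cal["dist_coeffs"])[0,0]
    T=cal["extrinsics"]; d=T[:3,:3]@np.array([p[0],-p[1],-1.0]); return T[:3,3],d
def onplane(cal,uv,z):
    o,d=ray(cal,uv); return o+d*(z-o[2])/d[2]
def proj(cal,P):
    T=cal["extrinsics"]; c=T[:3,:3].T@(np.asarray(P,float)-T[:3,3])
    q=cv2.projectPoints(np.array([[c[0],-c[1],-c[2]]]),np.zeros(3),np.zeros(3),cal["intrinsics"],cal["dist_coeffs"])[0]
    return q.ravel()
def cross(l):
    A=np.zeros((3,3));b=np.zeros(3)
    for o,d in l:
        d=d/np.linalg.norm(d);M=np.eye(3)-np.outer(d,d);A+=M;b+=M@o
    p=np.linalg.solve(A,b); return p,[np.linalg.norm((np.eye(3)-np.outer(d,d)/(d@d))@(p-o)) for o,d in l]
def crop(im,u,v,w,h,s,name):
    c=im[int(v-h/2):int(v+h/2),int(u-w/2):int(u+w/2),::-1]
    cv2.imwrite(name,cv2.resize(c,None,fx=s,fy=s,interpolation=cv2.INTER_CUBIC))
E
python3 - <<'E'
from h import *
t=cv2.imread("pics/top0.png")[:,:,::-1]; s=cv2.imread("pics/scene0.png")[:,:,::-1]
a=[]
for im,u,v in [(t,421,248),(t,207,234),(t,327,217),(s,278,152),(s,417,258),(s,315,200)]:
    c=im[v-25:v+25,u-25:u+25]; a.append(cv2.resize(c,None,fx=5,fy=5,interpolation=cv2.INTER_CUBIC))
cv2.imwrite("pics/crops.png",np.vstack([np.hstack(a[:3]),np.hstack(a[3:])])[:,:,::-1])
ct=manip.get_calibration("top")
for n,uv,z in [("wide",(421,248),.014),("narrow",(207,234),.018),("foot",(326,217),.02),("dish",(289,282),.016),("gasket",(199,156),.014),("tumbler",(263,105),.1)]: print(n,onplane(ct,uv,z))
E
```

```text
wide [ 0.503  -0.2604  0.014 ]
narrow [0.5217 0.1825 0.018 ]
foot [ 0.5627 -0.0602  0.02  ]
dish [0.4285 0.0119 0.016 ]
gasket [0.684  0.2089 0.014 ]
tumbler [0.768  0.0669 0.1   ]
```

View pics/crops.png

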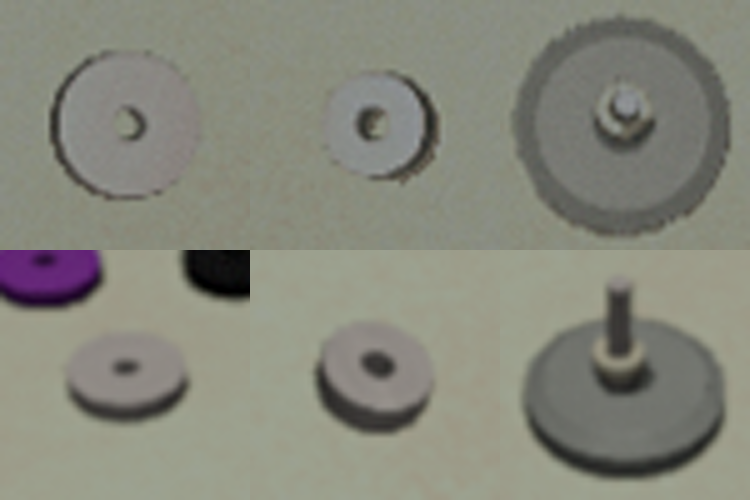

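```bash
python3 - <<'E'
from h import *
from scipy.spatial.transform import Rotation as R
s=manip.sense(); Rm=R.from_quat(s["tool_rot"]).as_matrix(); print(Rm)
cs=manip.get_calibration("scene"); print(proj(cs,s["tcp_pos"]), onplane(cs,(290,65),0))
cw=manip.get_calibration("wrist")
T=cw["extrinsics"]; print("cam in tool",Rm.T@(T[:3,3]-s["tcp_pos"])); print(Rm.T@T[:3,:3])
ct=manip.get_calibration("top")
for n,uv in [("wide",(421,248)),("narrow",(207,234))]:
    pass
# rays across views
us={"wide":((421,248.5),(278,151)),"narrow":((207,234),(417.5,256.0))}
E
```

```text
[[-0.9238 -0.0004  0.3828]
 [-0.3828  0.0017 -0.9238]
 [-0.0003 -1.     -0.0017]]
[276.4221   5.6575] [ 0.1491 -0.6314  0.    ]
cam in tool [-0.0799 -0.1419 -0.0006]
[[-0.0007 -0.9504 -0.3111]
 [ 0.0002  0.3111 -0.9504]
 [ 1.     -0.0008 -0.    ]]
```

>>> apply_moves --pt "85 0 -1.2 0 0" --pt "85 -1.6 -1.4 -0.8 0" --pt "85 -3.2 -1.4 -1.7 0" --pt "85 -4.8 -1.0 -2.5 0" --pt "85 -6.4 -0.2 -3.4 0" --pt "85 -8.0 0.8 -4.2 0" --pt "85 -9.6 2.0 -5.0 0" --pt "85 -11.0 3.2 -5.8 0" --pt "85 -12.2 4.2 -6.4 0" --pt "85 -12.2 4.3 -6.4 0" --pt "85 -12.2 4.3 -6.4 0"

```text
t: 1.52
tcp_pos: [0.5038, -0.2602, 0.1022]
tool_rot: [0.138, -0.693, 0.694, -0.138]
force: [0.1, 0.6, 0.0]
finger_gap: 0.996
```

```bash
cat > look.py <<'E'
import sys
from h import *
from scipy.spatial.transform import Rotation as R
n=sys.argv[1]
s=manip.sense(); c=manip.get_calibration("wrist"); im=manip.snapshot("wrist")
cv2.imwrite(f"pics/{n}.png",im[:,:,::-1]); np.savez(f"pics/{n}.npz",im=im,p=s["tcp_pos"],q=s["tool_rot"],K=c["intrinsics"],D=c["dist_coeffs"],E=c["extrinsics"])
print("t",s["t"],"tcp",np.array(s["tcp_pos"]),"F",np.array(s["force"]),"gap",s["finger_gap"],"qd",np.abs(s["qd"]).max())
E
python3 look.py w1
```

```text
t 1.525 tcp [ 0.5038 -0.2602  0.1022] F [0.0849 0.5997 0.0411] gap 0.995551418652779 qd 0.024485224752561006
```

View pics/w1.png

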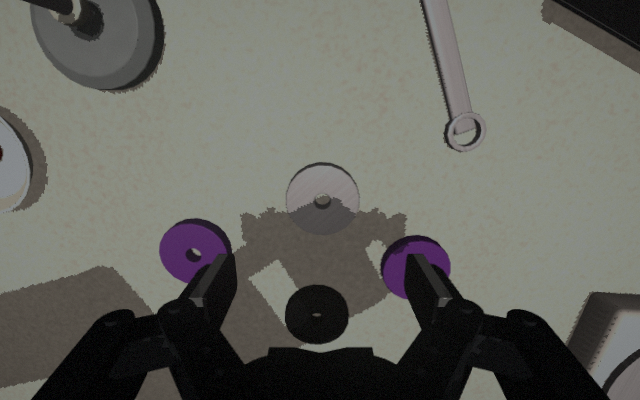

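The wide weight is at (323,199) in the wrist picture, and its bore is at about (322,200).

```bash
python3 - <<'E'
from h import *
d=np.load("pics/w1.npz"); im=d["im"]; crop(im,322,200,90,90,6,"pics/w1c.png")
cal=dict(intrinsics=d["K"],dist_coeffs=d["D"],extrinsics=d["E"])
for uv in [(322.5,200),(286.5,199),(359.5,199),(323,163)]: print(uv,onplane(cal,uv,.014))
# predicted outline of top face
ct=onplane(cal,(322.5,200),.014)
for a in range(0,360,45):
    print(a,proj(cal,ct+.031*np.array([np.cos(np.radians(a)),np.sin(np.radians(a)),0])))
E
```

```text
(322.5, 200) [ 0.5072 -0.2602  0.014 ]
(286.5, 199) [ 0.4967 -0.2326  0.014 ]
(359.5, 199) [ 0.5197 -0.2879  0.014 ]
(323, 163) [ 0.5358 -0.2487  0.014 ]
0 [337.6451 165.6564]
45 [307.6313 165.6123]
90 [287.1169 186.0263]
135 [288.0692 213.4569]
180 [308.4268 231.9073]
225 [336.3109 231.9443]
270 [356.8139 213.5508]
315 [357.9887 186.1272]
```

View pics/w1c.png

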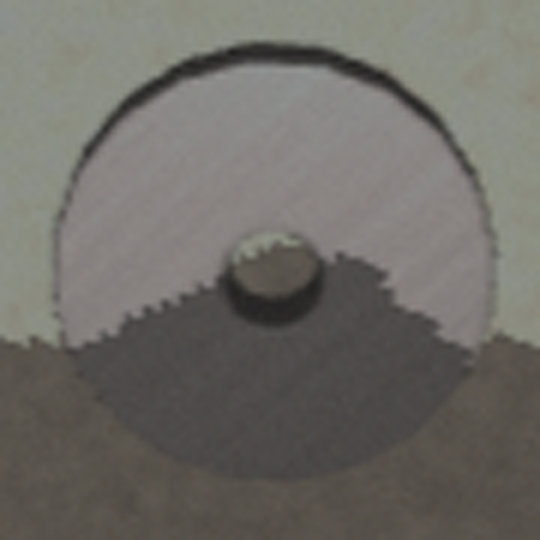

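>>> apply_moves --pt "76 -0.09 1.0 0.03 0" --pt "76 -0.09 2.0 0.03 0" --pt "72 -0.09 2.8 0.03 0" --pt "70 -0.09 3.15 0.03 0" --pt "70 -0.09 3.15 0.03 0" --pt "70 -0.09 3.15 0.03 0"

```text
t: 2.33
tcp_pos: [0.5073, -0.2606, 0.009]
tool_rot: [0.137, -0.693, 0.694, -0.138]
force: [-0.3, -0.3, -0.5]
finger_gap: 0.822
```

```bash
python3 look.py w2; python3 -c "
from h import *
im=manip.snapshot('scene');crop(im,278,152,120,100,6,'pics/s2.png')"
```

```text
t 2.325 tcp [ 0.5073 -0.2606  0.009 ] F [-0.2728 -0.3157 -0.525 ] gap 0.822279176733678 qd 0.005111443680020308
```

View pics/w2.png

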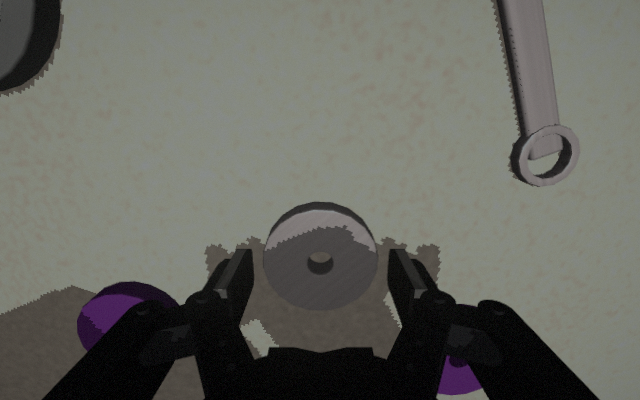

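View pics/s2.png

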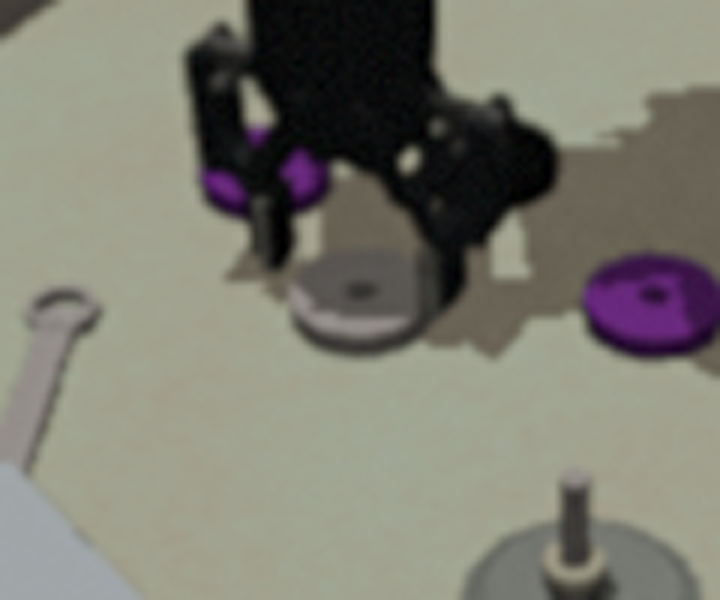

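>>> apply_moves --pt "67 0 0.15 0 0" --pt "66 0 0.25 0 0" --pt "66 0 0.35 0 0" --pt "66 0 0.35 0 0"

```text
t: 2.92
tcp_pos: [0.5065, -0.2595, -0.0031]
tool_rot: [-0.138, 0.694, -0.693, 0.138]
force: [-0.4, 0.1, 0.0]
finger_gap: 0.774
```

```bash
python3 - <<'E'
from h import *
d=np.load("pics/w2.npz"); 
cal=dict(intrinsics=d["K"],dist_coeffs=d["D"],extrinsics=d["E"])
crop(d["im"],320,260,140,120,5,"pics/w2c.png")
print(onplane(cal,(320,261.5),.014))
E
python3 look.py w3
```

```text
[ 0.5073 -0.2599  0.014 ]
t 2.925 tcp [ 0.5065 -0.2595 -0.0031] F [-0.3549  0.0794  0.0066] gap 0.7744098824605576 qd 0.0049802794591862175
```

View pics/w2c.png

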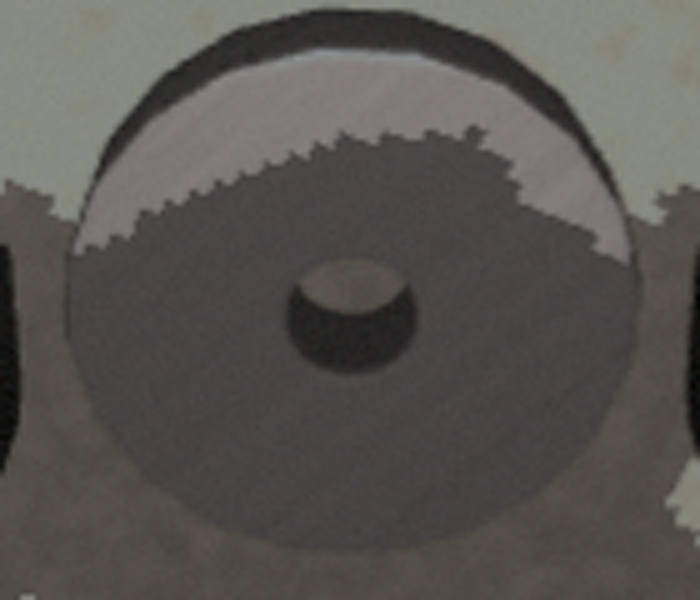

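View pics/w3.png

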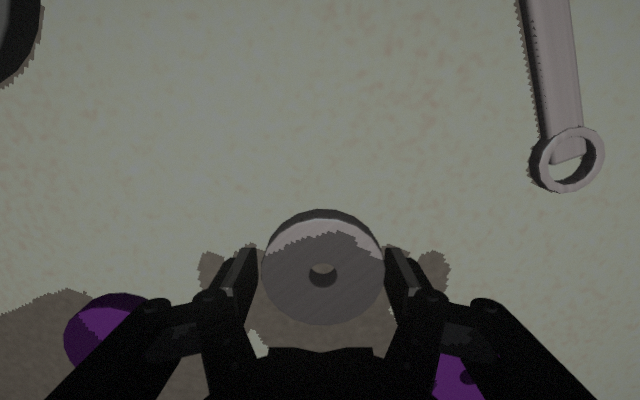

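>>> apply_moves --pt "60 0 0 0 0" --pt "58 0 0 0 0" --pt "56 0 0 0 0" --pt "56 0 0 0 0" --pt "56 0 0 0 0" --squeeze 50

```text
t: 3.6
tcp_pos: [0.507, -0.26, -0.002]
tool_rot: [0.138, -0.693, 0.694, -0.138]
force: [-0.3, 0.8, 6.0]
finger_gap: 0.702
```

```bash
python3 look.py w4
```

```text
t 3.6 tcp [ 0.507 -0.26  -0.002] F [-0.3256  0.7639  5.988 ] gap 0.7021703076817167 qd 0.00045333382895670747
```

View pics/w4.png

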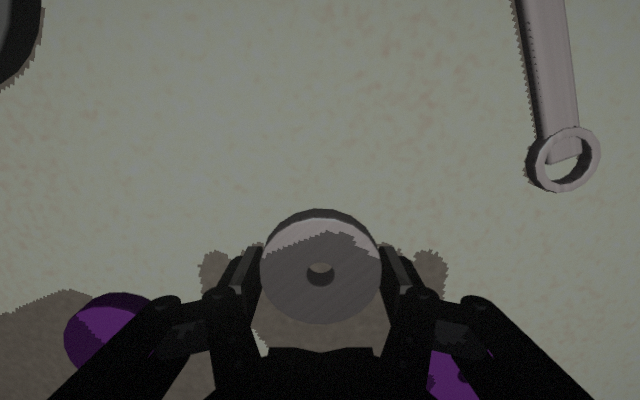

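```bash
python3 - <<'E'
from h import *
ct=manip.get_calibration("top");cs=manip.get_calibration("scene")
tip_t=(327,212.8); tip_s=(314,181.5)
print(onplane(ct,tip_t,.078),onplane(cs,tip_s,.078),cross([ray(ct,tip_t),ray(cs,tip_s)]))
import cv2
t=cv2.imread("pics/top0.png")[:,:,::-1];s=cv2.imread("pics/scene0.png")[:,:,::-1]
crop(t,327,215,60,60,10,"pics/tt.png");crop(s,314,195,60,60,10,"pics/ss.png")
a=np.hstack([cv2.imread("pics/tt.png"),cv2.imread("pics/ss.png")]);cv2.imwrite("pics/ts.png",cv2.resize(a,(800,400)))
E
```

```text
[ 0.568 -0.06   0.078] [ 0.5724 -0.0578  0.078 ] (array([ 0.5687, -0.0607,  0.0738]), [np.float64(0.0006962067639466102), np.float64(0.0006962067639464537)])
```

View pics/ts.png

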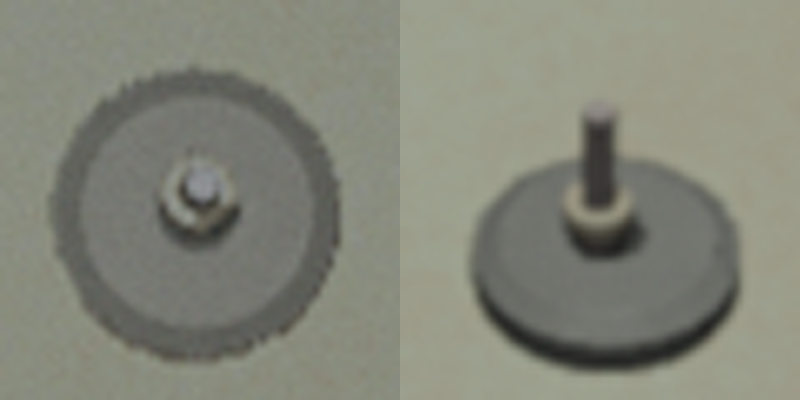

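>>> apply_moves --pt "56 0 -0.2 0 0" --pt "56 0 -0.8 0 0" --pt "56 0 -2.0 0 0" --pt "56 0 -3.2 0 0" --pt "56 0 -4.0 0 0" --pt "56 0 -4.0 0 0"

```text
t: 4.4
tcp_pos: [0.5079, -0.2604, 0.1198]
tool_rot: [0.137, -0.692, 0.695, -0.139]
force: [-0.5, 0.6, -2.2]
finger_gap: 0.702
```

>>> apply_moves --pt "56 -0.4 0 -1.0 0" --pt "56 -1.1 0 -2.4 0" --pt "56 -1.8 0 -3.9 0" --pt "56 -2.3 0 -5.0 0" --pt "56 -2.45 0 -5.4 0" --pt "56 -2.45 0 -5.4 0" --pt "56 -2.45 0 -5.4 0"

```text
t: 5.28
tcp_pos: [0.513, -0.0831, 0.1171]
tool_rot: [0.138, -0.693, 0.694, -0.138]
force: [-0.1, -0.5, -3.6]
finger_gap: 0.703
```

```bash
python3 look.py w5; python3 - <<'E'
from h import *
d=np.load("pics/w5.npz"); crop(d["im"],320,210,220,190,3.6,"pics/w5c.png")
E
```

```text
t 5.275 tcp [ 0.513  -0.0831  0.1171] F [-0.1264 -0.5484 -3.5545] gap 0.7028376200307559 qd 0.009899581851512618
```

View pics/w5.png

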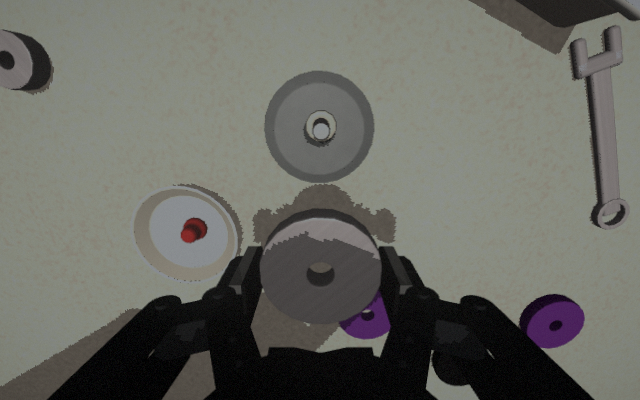

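View pics/w5c.png

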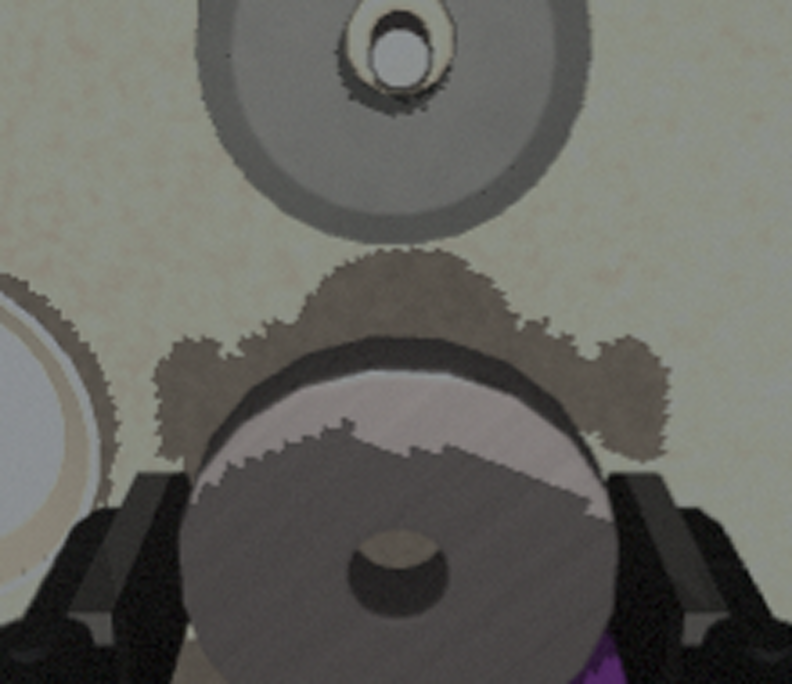

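The post tip is at (321.1,130.8), and the top of the held bore is at (320.7,274.2).

```bash
cat > off.py <<'E'
from h import *
from scipy.spatial.transform import Rotation as R
def off(n,tip,bore,ztop_rel,ring_d=None):
    d=np.load(f"pics/{n}.npz"); cal=dict(intrinsics=d["K"],dist_coeffs=d["D"],extrinsics=d["E"])
    Rm=R.from_quat(d["q"]).as_matrix()
    zb=d["p"][2]+ztop_rel
    B=onplane(cal,bore,zb); out=[]
    P=onplane(cal,tip,.078)
    print("bore",B,"in tool mm",1000*Rm.T@(B-d["p"])); print("tip",P)
    print("shift tool units (x,y,z)",Rm.T@(P-B)/.03)
    return cal,B,P,Rm
if __name__=="__main__":
    cal,B,P,Rm=off("w5",(321.1,130.8),(320.7,274.2),.016)
    for z in(.012,.020): off("w5",(321.1,130.8),(320.7,274.2),z)
    Rz=Rm[:,2]
    a,b=proj(cal,B+.031*Rz),proj(cal,B-.031*Rz); print("pred width",a,b)
    a,b=proj(cal,P+.0055*Rz),proj(cal,P-.0055*Rz); print("pred tip width",a,b)
E
python3 off.py
```

```text
bore [ 0.5125 -0.0829  0.1331] in tool mm [  0.3556 -16.0003  -0.3311]
tip [ 0.5715 -0.0588  0.078 ]
shift tool units (x,y,z) [-2.1251  1.837   0.008 ]
bore [ 0.5101 -0.0839  0.1291] in tool mm [  2.9068 -12.0005  -0.3216]
tip [ 0.5715 -0.0588  0.078 ]
shift tool units (x,y,z) [-2.2101  1.7037  0.0077]
bore [ 0.5149 -0.0819  0.1371] in tool mm [ -2.1955 -20.      -0.3406]
tip [ 0.5715 -0.0588  0.078 ]
shift tool units (x,y,z) [-2.04    1.9704  0.0083]
pred width [383.8529 274.1479] [257.5422 274.0539]
pred tip width [330.2624 130.8094] [311.9374 130.7943]
```

```bash
python3 - <<'E'
from h import *
from scipy.spatial.transform import Rotation as R
for n in ["w2","w4","w5"]:
    d=np.load(f"pics/{n}.npz"); cal=dict(intrinsics=d["K"],dist_coeffs=d["D"],extrinsics=d["E"]); Rm=R.from_quat(d["q"]).as_matrix()
    zt=.014 if n!="w5" else d["p"][2]+.016
    uv={"w2":(320.4,263.2),"w4":(320.5,273.5),"w5":(320.7,274.2)}[n]
    B=onplane(cal,uv,zt); pts=np.array([proj(cal,B+.031*(np.cos(a)*Rm[:,2]+np.sin(a)*Rm[:,0])) for a in np.linspace(0,6.28,40)])
    print(n,B,1000*Rm.T@(B-d["p"]),pts.min(0),pts.max(0), d["E"][:3,3]-d["p"])
    im=d["im"].copy(); cv2.polylines(im,[np.round(pts*16).astype(np.int32)],True,(255,0,0),1,cv2.LINE_AA,4)
    crop(im,320,262,150,130,5,f"pics/{n}o.png")
a=np.hstack([cv2.imread(f"pics/{n}o.png") for n in["w2","w4"]]);cv2.imwrite("pics/ov.png",cv2.resize(a,(800,347)))
E
```

```text
w2 [ 0.5064 -0.2604  0.014 ] [ 0.7226 -5.0143 -0.5114] [261.3725 207.79  ] [379.3284 311.8197] [0.0734 0.0314 0.142 ]
w4 [ 0.5068 -0.2596  0.014 ] [ -0.0006 -15.963   -0.4419] [257.1552 214.5122] [383.7126 324.712 ] [0.0735 0.0313 0.142 ]
w5 [ 0.5125 -0.0829  0.1331] [  0.3556 -16.0003  -0.3311] [257.4    215.3073] [383.8668 325.3321] [0.0736 0.0312 0.142 ]
```

View pics/ov.png

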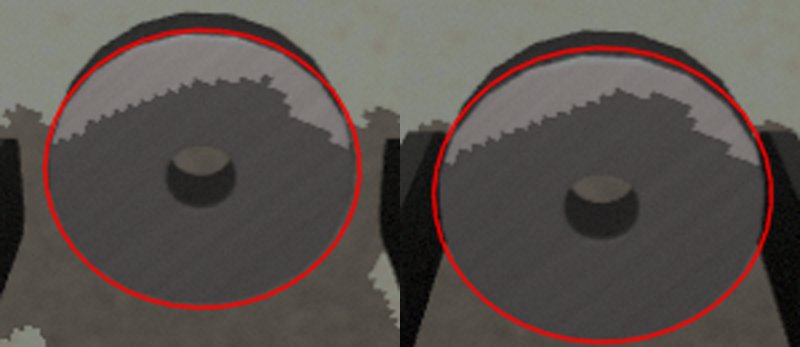

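View pics/w5o.png

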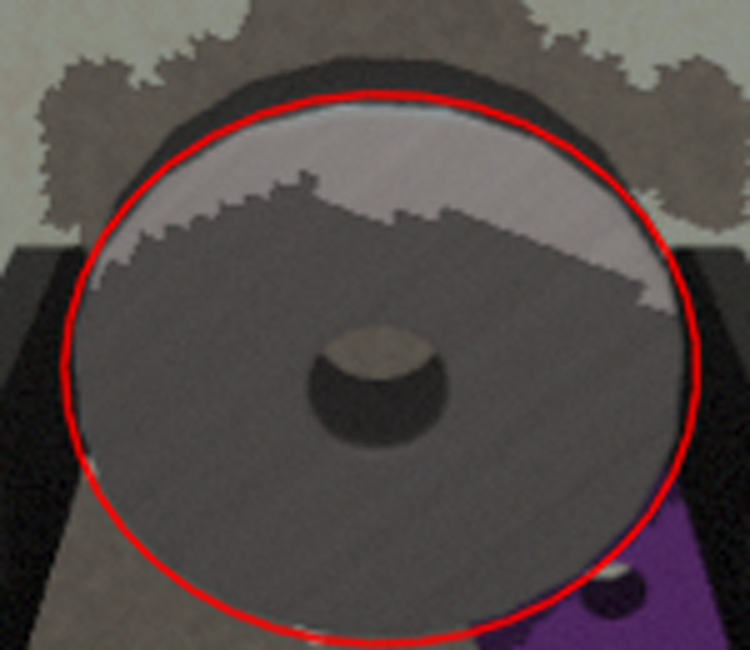

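>>> apply_moves --pt "56 -0.7 0 0 0" --pt "56 -1.5 0 0 0" --pt "56 -2.0 0 0.01 0" --pt "56 -2.12 0.4 0.01 0" --pt "56 -2.12 0.8 0.01 0" --pt "56 -2.12 1.05 0.01 0" --pt "56 -2.12 1.1 0.01 0" --pt "56 -2.12 1.1 0.01 0"

```text
t: 6.32
tcp_pos: [0.5713, -0.0579, 0.0842]
tool_rot: [-0.138, 0.694, -0.693, 0.138]
force: [-0.0, -0.4, -2.7]
finger_gap: 0.702
```

```bash
python3 look.py w6; python3 - <<'E'
from h import *
d=np.load("pics/w6.npz"); crop(d["im"],320,262,150,130,5,"pics/w6c.png")
im=manip.snapshot("scene"); crop(im,314,185,120,100,6,"pics/s6.png")
im=manip.snapshot("top"); cv2.imwrite("pics/t6.png",im[:,:,::-1])
E
```

```text
t 6.325 tcp [ 0.5713 -0.0579  0.0842] F [-0.0343 -0.3777 -2.7269] gap 0.7018981265986987 qd 0.008898402793172423
```

View pics/w6c.png

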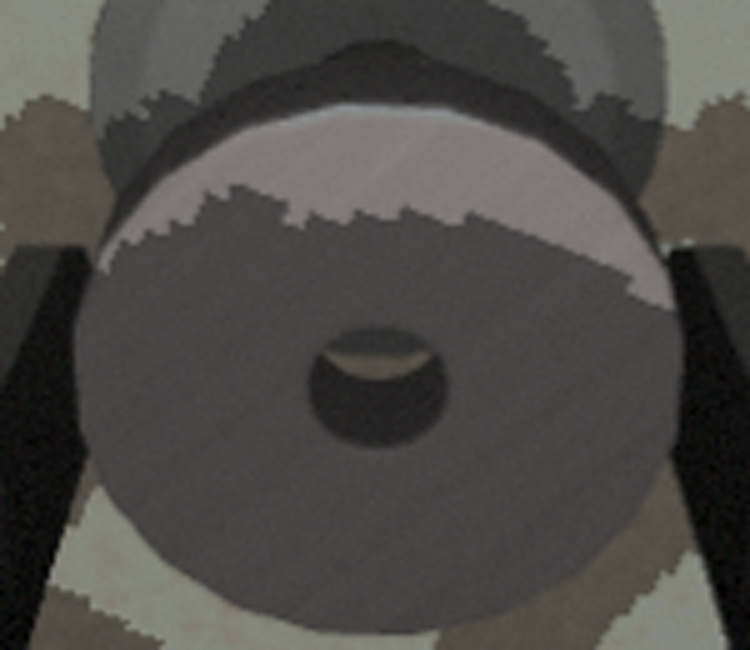

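View pics/s6.png

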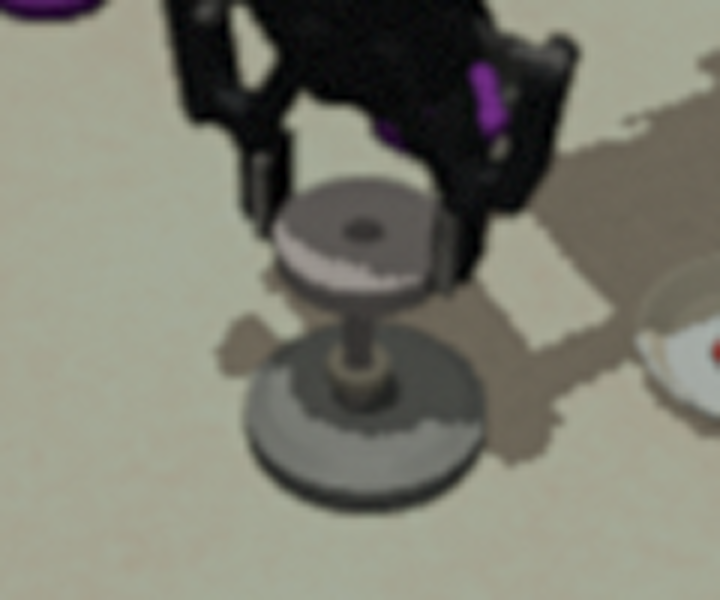

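```bash
python3 - <<'E'
from h import *
from scipy.spatial.transform import Rotation as R
d=np.load("pics/w6.npz"); Rm=R.from_quat(d["q"]).as_matrix()
cs=manip.get_calibration("scene"); zt=d["p"][2]+.016
for zz in (zt-.003,zt,zt+.002):
    B=onplane(cs,(314.3,173.3),zz); P=onplane(cs,(313.9,181.5),.078)
    print(zz,B,P,"tip-bore tool mm",1000*Rm.T@(P-B))
t=cv2.imread("pics/t6.png")[:,:,::-1]; crop(t,327,210,120,100,6,"pics/t6c.png")
E
```

```text
0.09721386393775679 [ 0.5696 -0.0602  0.0972] [ 0.5726 -0.0579  0.078 ] tip-bore tool mm [-3.6201 19.213  -0.957 ]
0.10021386393775679 [ 0.5721 -0.0577  0.1002] [ 0.5726 -0.0579  0.078 ] tip-bore tool mm [-0.3769 22.2137  0.4693]
0.10221386393775679 [ 0.5737 -0.056   0.1022] [ 0.5726 -0.0579  0.078 ] tip-bore tool mm [ 1.7852 24.2141  1.4201]
```

View pics/t6c.png

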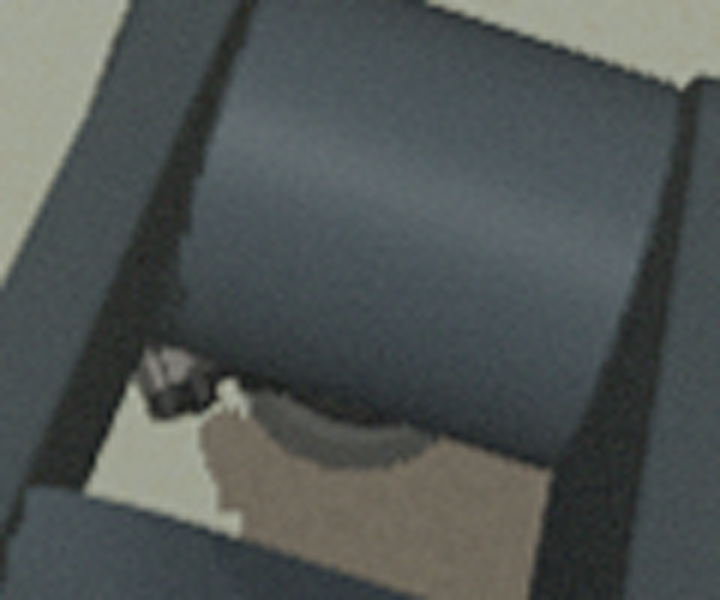

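>>> apply_moves --pt "56 0 0.1 0 0" --pt "56 0 0.17 0 0" --pt "56 0 0.22 0 0" --pt "56 0 0.22 0 0"

```text
t: 6.98
tcp_pos: [0.5714, -0.0578, 0.0775]
tool_rot: [-0.138, 0.694, -0.693, 0.138]
force: [0.0, 0.3, -3.3]
finger_gap: 0.703
```

>>> apply_moves --pt "56 0 0.02 0 0" --pt "56 0 0.04 0 0" --pt "56 0 0.04 0 0"

```text
t: 7.35
tcp_pos: [0.5715, -0.0578, 0.0765]
tool_rot: [-0.138, 0.694, -0.693, 0.138]
force: [-0.3, -0.2, -3.1]
finger_gap: 0.701
```

>>> apply_moves --pt "56 0 0.02 0 0" --pt "56 0 0.04 0 0" --pt "56 0 0.04 0 0"

```text
t: 7.72
tcp_pos: [0.5716, -0.0579, 0.0753]
tool_rot: [0.138, -0.693, 0.694, -0.138]
force: [0.2, -0.3, -4.2]
finger_gap: 0.7
```

>>> apply_moves --pt "56 0 0.02 0 0" --pt "56 0 0.04 0 0" --pt "56 0 0.04 0 0"

```text
t: 8.1
tcp_pos: [0.5716, -0.0579, 0.0741]
tool_rot: [0.138, -0.693, 0.694, -0.138]
force: [1.1, -0.2, -3.2]
finger_gap: 0.702
```

>>> apply_moves --pt "56 0 0.02 0 0" --pt "56 0 0.04 0 0" --pt "56 0 0.04 0 0"

```text
t: 8.48
tcp_pos: [0.5715, -0.0579, 0.0729]
tool_rot: [0.138, -0.693, 0.694, -0.138]
force: [-0.2, -1.1, -3.3]
finger_gap: 0.701
```

>>> apply_moves --pt "56 0 0.02 0 0" --pt "56 0 0.04 0 0" --pt "56 0 0.04 0 0"

```text
t: 8.85
tcp_pos: [0.5715, -0.0579, 0.0717]
tool_rot: [0.138, -0.693, 0.694, -0.138]
force: [1.0, 0.2, -3.0]
finger_gap: 0.702
```

>>> apply_moves --pt "56 0 0.02 0 0" --pt "56 0 0.04 0 0" --pt "56 0 0.06 0 0" --pt "56 0 0.08 0 0" --pt "56 0 0.08 0 0"

```text
t: 9.48
tcp_pos: [0.5715, -0.0579, 0.0692]
tool_rot: [0.138, -0.694, 0.694, -0.138]
force: [1.3, 0.5, -3.5]
finger_gap: 0.702
```

```bash
python3 look.py w7; python3 - <<'E'
from h import *
d=np.load("pics/w7.npz"); crop(d["im"],320,262,150,130,5,"pics/w7c.png")
im=manip.snapshot("scene"); crop(im,314,185,120,100,6,"pics/s7.png")
E
```

```text
t 9.475 tcp [ 0.5715 -0.0579  0.0692] F [ 1.2882  0.4849 -3.4889] gap 0.701855882145042 qd 0.0012307096877707492
```

View pics/w7c.png

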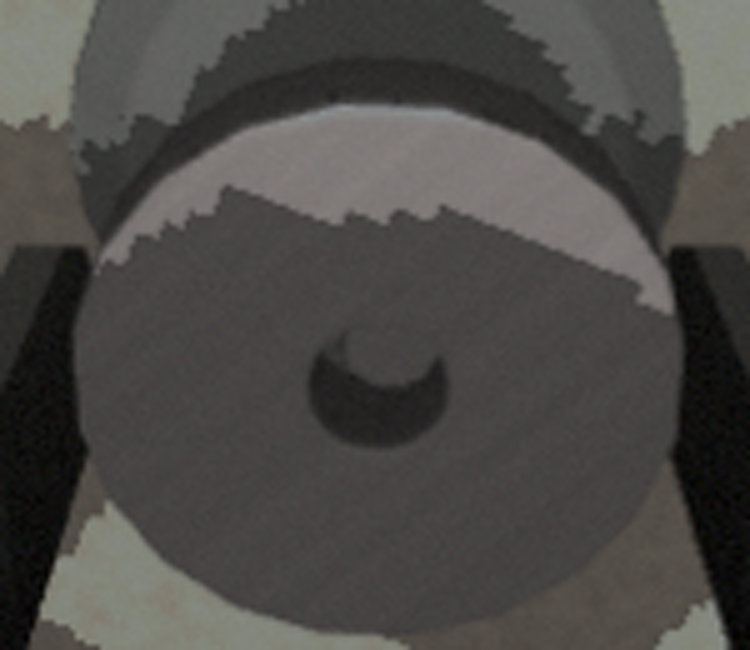

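View pics/s7.png

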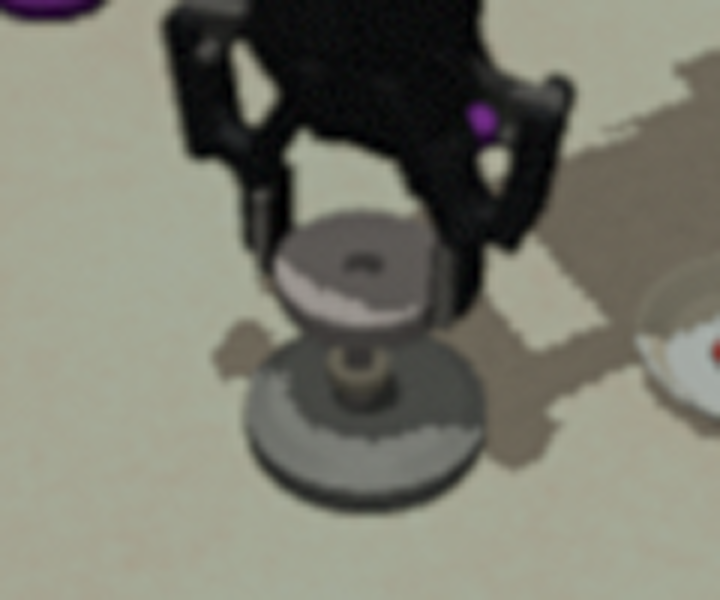

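```bash
python3 - <<'E'
from h import *
from off import off
c0=(320-75,262-65)
bore=(c0[0]+378/5,c0[1]+388/5)
cal,B,P,Rm=off("w7",(c0[0]+392/5,c0[1]+340/5),bore,.016)
print("post rel bore mm (tool)",1000*Rm.T@(P-B), bore)
for dz in (0,.003): 
    C=B.copy();C[2]=.078-dz; print("concentric tip would show crop",(proj(cal,C)-c0)*5)
E
```

```text
bore [ 0.5708 -0.0577  0.0852] in tool mm [  0.6026 -16.      -0.3917]
tip [ 0.5723 -0.0587  0.078 ]
shift tool units (x,y,z) [-0.0348  0.2414  0.0481]
post rel bore mm (tool) [-1.0436  7.2417  1.4423] (320.6, 274.6)
concentric tip would show crop [377.915  348.9074]
concentric tip would show crop [377.8819 333.7215]
```

>>> apply_moves --pt "56 -0.01 0 0.02 0" --pt "56 -0.02 0.05 0.03 0" --pt "56 -0.02 0.12 0.03 0" --pt "56 -0.02 0.2 0.03 0" --pt "56 -0.02 0.2 0.03 0"

```text
t: 10.2
tcp_pos: [0.5721, -0.0583, 0.063]
tool_rot: [-0.138, 0.694, -0.693, 0.138]
force: [0.4, -0.4, -3.9]
finger_gap: 0.705
```

```bash
python3 look.py w8; python3 - <<'E'
from h import *
d=np.load("pics/w8.npz"); crop(d["im"],320,262,90,80,8,"pics/w8c.png")
E
```

```text
t 10.2 tcp [ 0.5721 -0.0583  0.063 ] F [ 0.4433 -0.3753 -3.851 ] gap 0.7054603895054268 qd 0.003407182865630227
```

View pics/w8c.png

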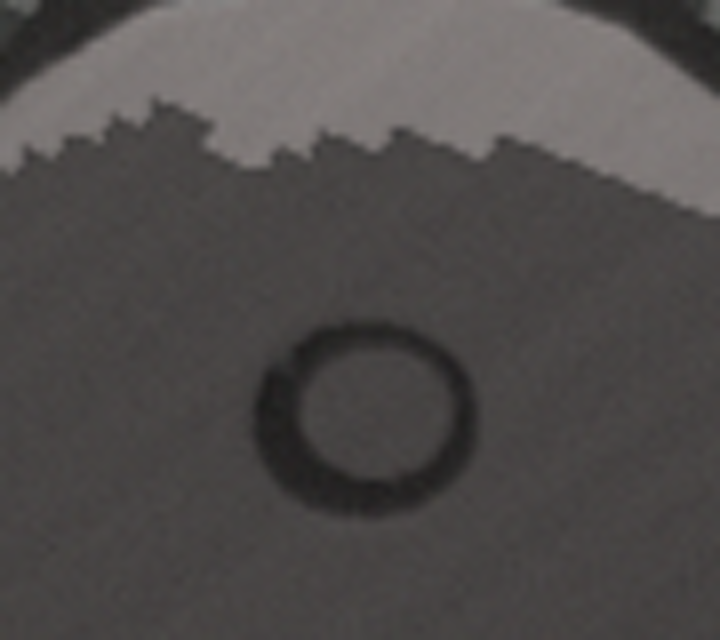

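>>> apply_moves --pt "56 0 0.1 0.02 0" --pt "56 0 0.2 0.02 0" --pt "56 0 0.3 0.02 0" --pt "56 0 0.4 0.02 0" --pt "56 0 0.5 0.02 0" --pt "56 0 0.56 0.02 0" --pt "56 0 0.6 0.02 0" --pt "56 0 0.6 0.02 0"

```text
t: 11.25
tcp_pos: [0.5726, -0.059, 0.0453]
tool_rot: [-0.138, 0.694, -0.693, 0.138]
force: [0.3, -0.7, -4.2]
finger_gap: 0.699
```

>>> apply_moves --pt "56 0 0.02 0 0" --pt "56 0 0.04 0 0" --pt "56 0 0.06 0 0" --pt "56 0 0.06 0 0"

```text
t: 11.75
tcp_pos: [0.5726, -0.059, 0.0435]
tool_rot: [-0.138, 0.694, -0.693, 0.138]
force: [-0.6, -0.8, -3.2]
finger_gap: 0.696
```

>>> apply_moves --pt "56 0 0.03 0 0" --pt "56 0 0.06 0 0" --pt "56 0 0.06 0 0"

```text
t: 12.12
tcp_pos: [0.5725, -0.059, 0.0416]
tool_rot: [-0.138, 0.694, -0.693, 0.138]
force: [-0.0, 1.4, -2.8]
finger_gap: 0.703
```

>>> apply_moves --pt "56 0 0.02 0 0" --pt "56 0 0.04 0 0" --pt "56 0 0.04 0 0"

```text
t: 12.5
tcp_pos: [0.5726, -0.0589, 0.0405]
tool_rot: [-0.138, 0.694, -0.693, 0.138]
force: [-0.0, 0.2, -3.2]
finger_gap: 0.698
```

>>> apply_moves --pt "56 0 0.02 0 0" --pt "56 0 0.04 0 0" --pt "56 0 0.04 0 0"

```text
t: 12.88
tcp_pos: [0.5725, -0.059, 0.0392]
tool_rot: [-0.138, 0.694, -0.693, 0.138]
force: [1.0, 0.0, -3.5]
finger_gap: 0.7
```

>>> apply_moves --pt "56 0 0.02 0 0" --pt "56 0 0.04 0 0" --pt "56 0 0.04 0 0"

```text
t: 13.25
tcp_pos: [0.5726, -0.059, 0.0381]
tool_rot: [-0.138, 0.694, -0.693, 0.138]
force: [-0.1, 0.3, -4.8]
finger_gap: 0.705
```

>>> apply_moves --pt "56 0 0.02 0 0" --pt "56 0 0.04 0 0" --pt "56 0 0.04 0 0"

```text
t: 13.62
tcp_pos: [0.5728, -0.059, 0.0375]
tool_rot: [0.138, -0.693, 0.694, -0.138]
force: [-2.3, 0.6, 3.2]
finger_gap: 0.702
```

```bash
python3 - <<'E'
from h import *
im=manip.snapshot("scene"); crop(im,314,190,100,80,8,"pics/s9.png")
E
```

```text
(no output)
```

View pics/s9.png

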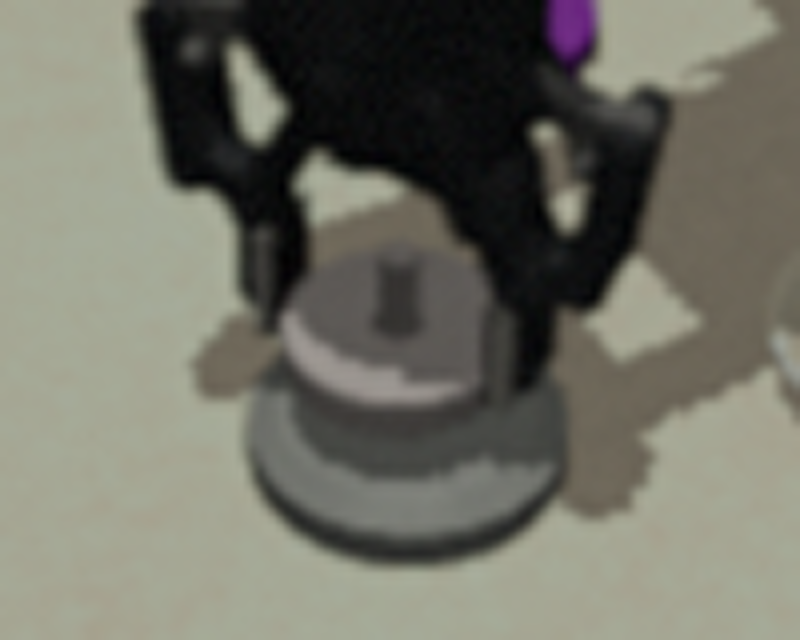

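>>> apply_moves --pt "64 0 -0.01 0 0" --pt "70 0 -0.01 0 0" --pt "74 0 -0.01 0 0" --pt "76 0 -0.01 0 0" --pt "76 0 -0.01 0 0"

```text
t: 14.3
tcp_pos: [0.5727, -0.059, 0.0372]
tool_rot: [0.138, -0.694, 0.694, -0.138]
force: [0.8, 0.2, 0.5]
finger_gap: 0.89
```

```bash
python3 look.py w10; python3 - <<'E'
from h import *
d=np.load("pics/w10.npz"); crop(d["im"],320,262,180,160,4.5,"pics/w10c.png")
E
```

```text
t 14.3 tcp [ 0.5727 -0.059   0.0372] F [0.7938 0.1894 0.5399] gap 0.8899605223694949 qd 0.0012582391318877752
```

View pics/w10c.png

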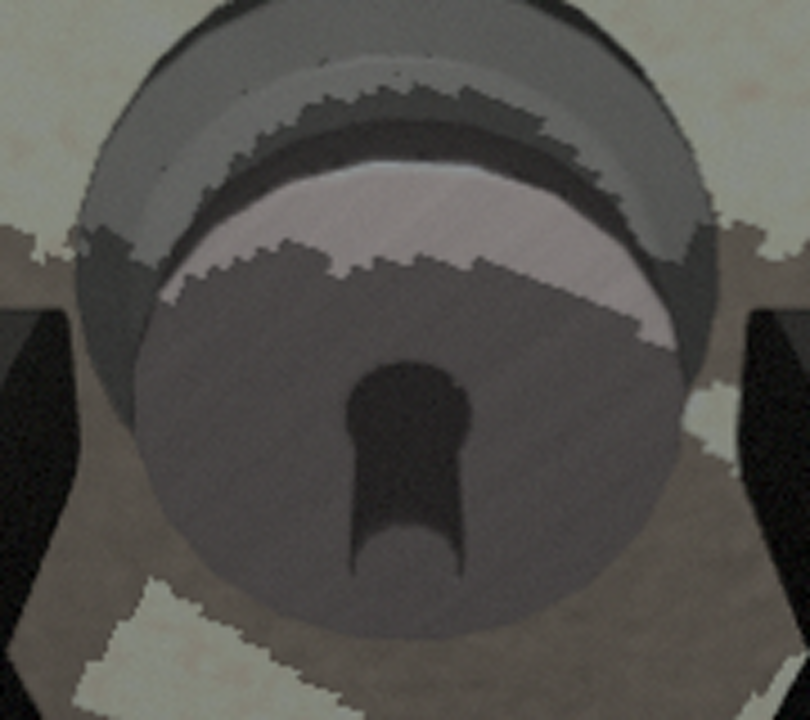

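>>> apply_moves --pt "76 0 -0.5 0 0" --pt "80 0 -1.6 0 0" --pt "85 0 -2.8 0 0" --pt "85 -0.2 -3.0 -1.2 0" --pt "85 -0.5 -3.0 -2.9 0" --pt "85 -0.8 -3.0 -4.6 0" --pt "85 -1.1 -2.9 -6.2 0" --pt "85 -1.4 -2.5 -7.5 0" --pt "85 -1.5 -2.1 -8.1 0" --pt "85 -1.5 -2.1 -8.1 0" --pt "85 -1.5 -2.1 -8.1 0"

```text
t: 15.72
tcp_pos: [0.5218, 0.1817, 0.1005]
tool_rot: [0.138, -0.693, 0.694, -0.138]
force: [0.0, -0.3, 0.3]
finger_gap: 0.996
```

```bash
python3 look.py n1; python3 - <<'E'
from h import *
d=np.load("pics/n1.npz"); crop(d["im"],320,200,100,90,7,"pics/n1c.png")
im=manip.snapshot("scene"); crop(im,314,190,100,80,8,"pics/s10.png")
E
```

```text
t 15.725 tcp [0.5218 0.1817 0.1005] F [ 0.0299 -0.3477  0.2949] gap 0.9958952272878826 qd 0.013402497084424495
```

View pics/n1.png

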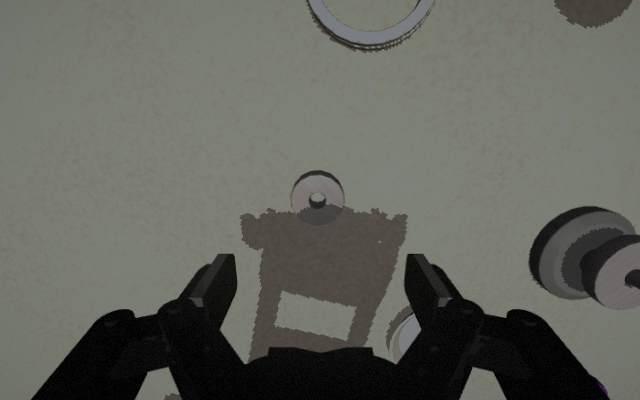

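View pics/n1c.png

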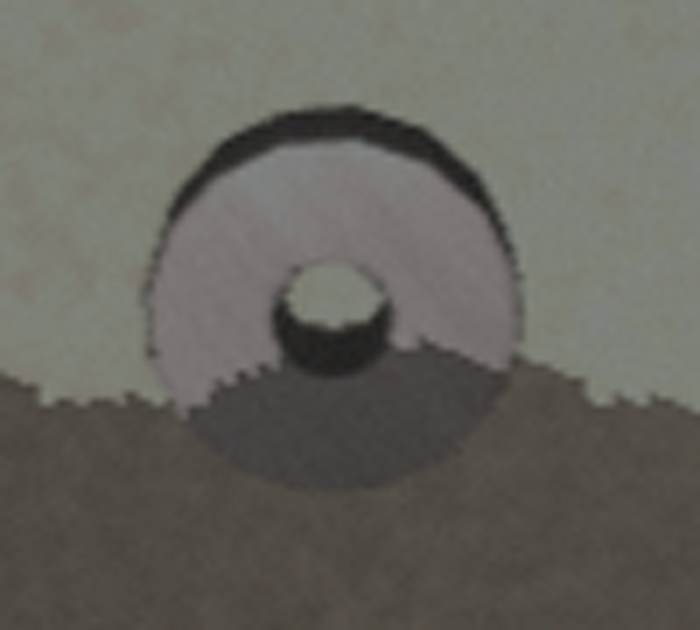

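View pics/s10.png

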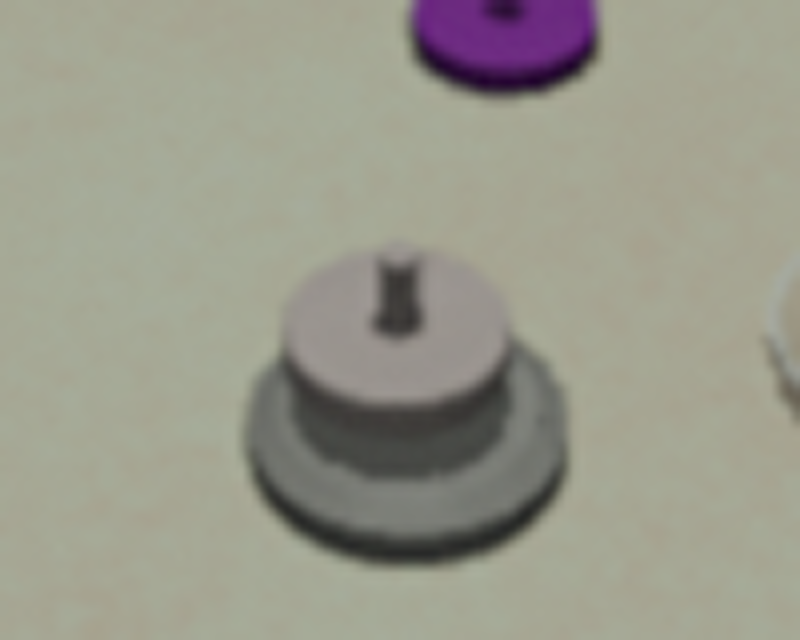

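The wide weight sits level on the collar. The narrow weight's bore is at (317.4,200.7) in the wrist view.

```bash
python3 - <<'E'
from h import *
from scipy.spatial.transform import Rotation as R
d=np.load("pics/n1.npz"); cal=dict(intrinsics=d["K"],dist_coeffs=d["D"],extrinsics=d["E"]); Rm=R.from_quat(d["q"]).as_matrix()
B=onplane(cal,(317.4,200.7),.018); print(B, Rm.T@(B-d["p"])/.03)
d=np.load("pics/w10.npz"); cal=dict(intrinsics=d["K"],dist_coeffs=d["D"],extrinsics=d["E"]); Rm=R.from_quat(d["q"]).as_matrix()
P=onplane(cal,(230+408/4.5,182+557/4.5),.078); print("post via w10",P,1000*Rm.T@(P-d["p"]))
print(manip.sense()["q"])
E
```

```text
[0.525 0.186 0.018] [-0.1524  2.7494 -0.0943]
post via w10 [ 0.573  -0.0584  0.078 ] [ -0.508  -40.8376  -0.4092]
[ 0.1324  0.6192  1.7269 -0.0003  0.7944  1.3125]
```

>>> apply_moves --pt "70 -0.15 0.8 -0.09 0" --pt "62 -0.15 1.8 -0.09 0" --pt "58 -0.15 2.6 -0.09 0" --pt "58 -0.15 3.0 -0.09 0" --pt "56 -0.15 3.15 -0.09 0" --pt "54 -0.15 3.23 -0.09 0" --pt "52 -0.15 3.23 -0.09 0"

```text
t: 16.7
tcp_pos: [0.5248, 0.187, 0.0039]
tool_rot: [0.138, -0.693, 0.694, -0.138]
force: [0.2, 0.5, 0.8]
finger_gap: 0.61
```

```bash
python3 look.py n2; python3 - <<'E'
from h import *
d=np.load("pics/n2.npz"); crop(d["im"],320,262,150,130,5,"pics/n2c.png")
E
```

```text
t 16.7 tcp [0.5248 0.187  0.0039] F [0.2494 0.5309 0.7973] gap 0.610173562709897 qd 0.0035393283620179026
```

View pics/n2c.png

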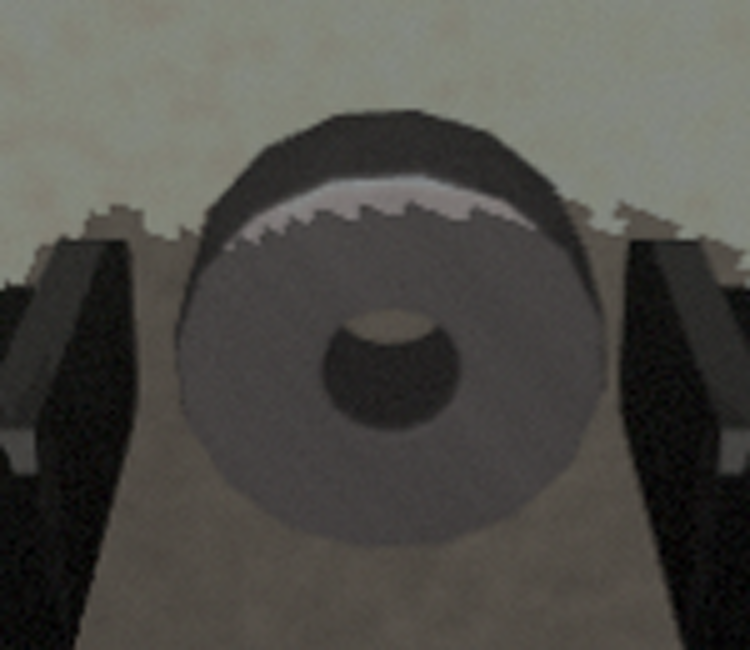

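>>> apply_moves --pt "48 0 0 0.03 0" --pt "44 0 0 0.03 0" --pt "40 0 0 0.03 0" --pt "38 0 0 0.03 0" --pt "38 0 0 0.03 0" --squeeze 60

```text
t: 17.38
tcp_pos: [0.525, 0.1861, 0.0041]
tool_rot: [0.138, -0.693, 0.694, -0.138]
force: [-0.6, -1.5, 4.3]
finger_gap: 0.48
```

>>> apply_moves --pt "38 0 -0.1 0 0" --pt "38 0 -0.6 0 0" --pt "38 0 -1.8 0 0" --pt "38 0 -3.0 0 0" --pt "38 0 -3.7 0 0" --pt "38 0 -3.7 0 0"

```text
t: 18.12
tcp_pos: [0.5258, 0.1864, 0.1165]
tool_rot: [0.136, -0.693, 0.694, -0.14]
force: [0.7, -0.7, -2.8]
finger_gap: 0.478
```

```bash
python3 look.py n3
```

```text
t 18.125 tcp [0.5258 0.1864 0.1165] F [ 0.7067 -0.7344 -2.8455] gap 0.4782313321095053 qd 0.04645639565393559
```

View pics/n3.png

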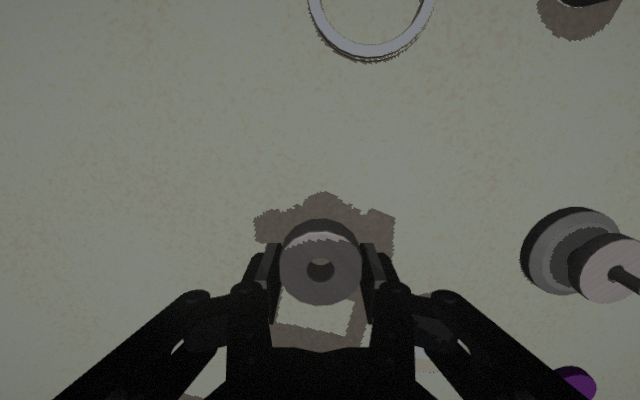

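>>> apply_moves --pt "38 0.6 -0.1 1.3 0" --pt "38 1.3 -0.1 2.9 0" --pt "38 2.0 -0.1 4.5 0" --pt "38 2.7 -0.1 6.1 0" --pt "38 3.4 -0.1 7.5 0" --pt "38 3.68 -0.1 8.15 0" --pt "38 3.68 -0.1 8.15 0" --pt "38 3.68 -0.1 8.15 0"

```text
t: 19.18
tcp_pos: [0.5153, -0.0811, 0.1164]
tool_rot: [-0.139, 0.694, -0.693, 0.137]
force: [0.7, -1.2, -2.4]
finger_gap: 0.477
```

```bash
python3 look.py n4; python3 - <<'E'
from h import *
d=np.load("pics/n4.npz"); crop(d["im"],320,210,200,190,4,"pics/n4c.png")
E
```

```text
t 19.175 tcp [ 0.5153 -0.0811  0.1164] F [ 0.7207 -1.2082 -2.3648] gap 0.4772843108714153 qd 0.017655875359460657
```

View pics/n4c.png

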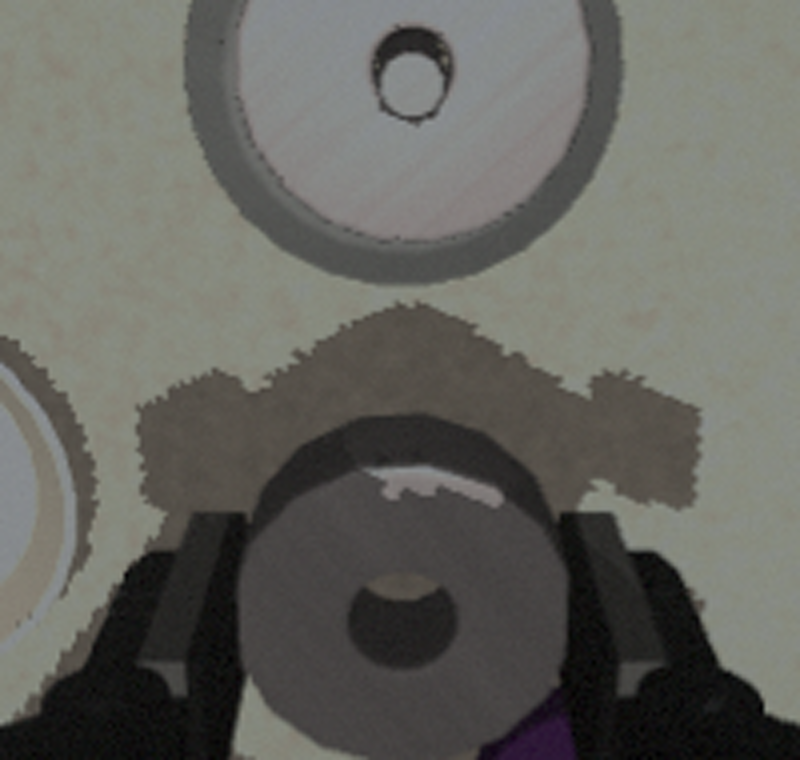

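```bash
python3 - <<'E'
from off import *
off("n4",(323.2,136.5),(320.75,270.0),.014)
off("n4",(323.2,136.5),(320.75,270.0),.013)
E
```

```text
bore [ 0.5159 -0.0806  0.1304] in tool mm [ -0.7537 -14.0006  -0.3308]
tip [ 0.5712 -0.0592  0.078 ]
shift tool units (x,y,z) [-1.9777  1.7446  0.0491]
bore [ 0.5153 -0.0808  0.1294] in tool mm [ -0.1339 -12.9996  -0.3283]
tip [ 0.5712 -0.0592  0.078 ]
shift tool units (x,y,z) [-1.9983  1.7112  0.049 ]
```

>>> apply_moves --pt "38 -0.7 0 0.02 0" --pt "38 -1.5 0 0.05 0" --pt "38 -1.9 0.1 0.07 0" --pt "38 -1.99 0.5 0.07 0" --pt "38 -1.99 0.85 0.07 0" --pt "38 -1.99 1.0 0.07 0" --pt "38 -1.99 1.0 0.07 0" --pt "38 -1.99 1.0 0.07 0"

```text
t: 20.23
tcp_pos: [0.5722, -0.0614, 0.0875]
tool_rot: [0.138, -0.693, 0.694, -0.138]
force: [0.1, -0.2, -1.7]
finger_gap: 0.477
```

```bash
python3 look.py n5; python3 - <<'E'
from h import *
d=np.load("pics/n5.npz"); crop(d["im"],320,262,100,90,7,"pics/n5c.png")
im=manip.snapshot("scene"); crop(im,314,185,100,80,8,"pics/s11.png")
E
```

```text
t 20.225 tcp [ 0.5722 -0.0614  0.0875] F [ 0.1131 -0.1974 -1.7462] gap 0.4773860443664293 qd 0.006269531370224894
```

View pics/n5c.png

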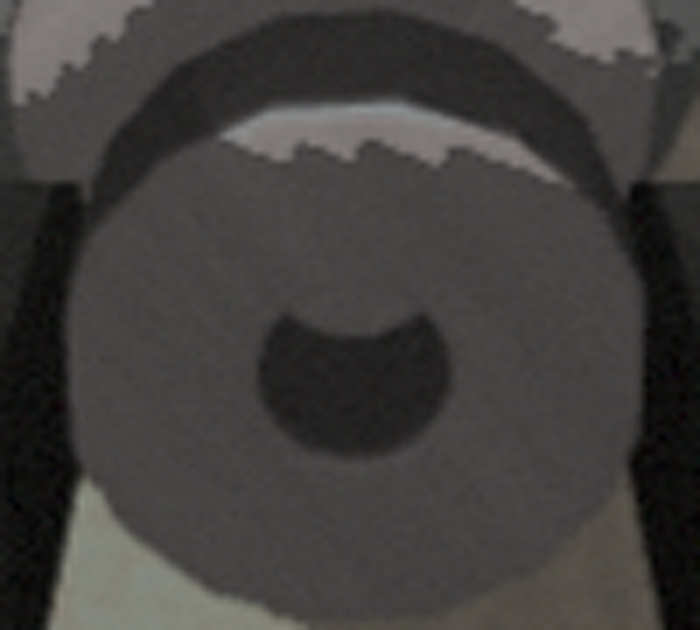

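View pics/s11.png

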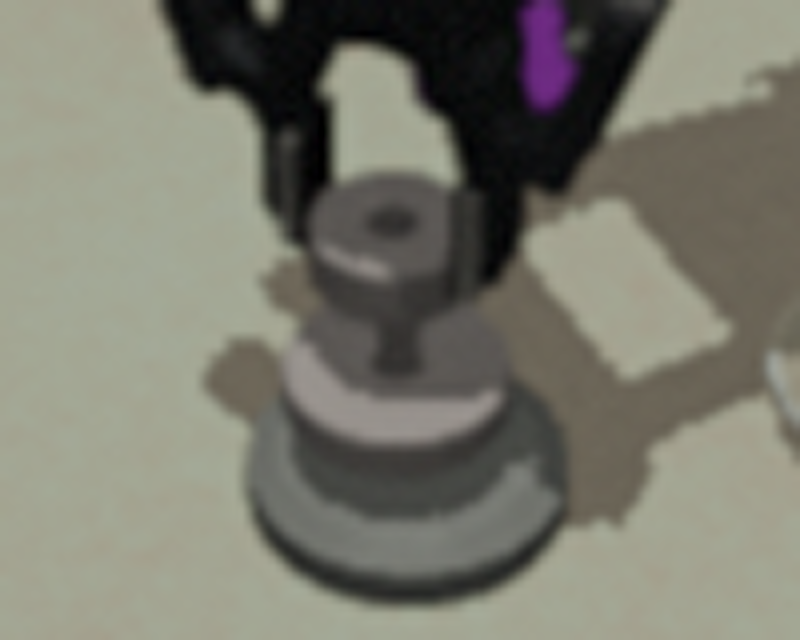

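>>> apply_moves --pt "38 0 0 -0.03 0" --pt "38 0 0.03 -0.06 0" --pt "38 0 0.06 -0.06 0" --pt "38 0 0.06 -0.06 0"

```text
t: 20.82
tcp_pos: [0.5714, -0.0594, 0.0854]
tool_rot: [-0.138, 0.694, -0.693, 0.138]
force: [-0.1, 0.2, -1.7]
finger_gap: 0.48
```

```bash
python3 look.py n6; python3 - <<'E'
from h import *
d=np.load("pics/n6.npz"); crop(d["im"],320,262,100,90,7,"pics/n6c.png")
im=manip.snapshot("scene"); crop(im,314,185,100,80,8,"pics/s12.png")
E
```

```text
t 20.825 tcp [ 0.5714 -0.0594  0.0854] F [-0.1082  0.2414 -1.7283] gap 0.4803558745438025 qd 0.0014532042941127958
```

View pics/n6c.png

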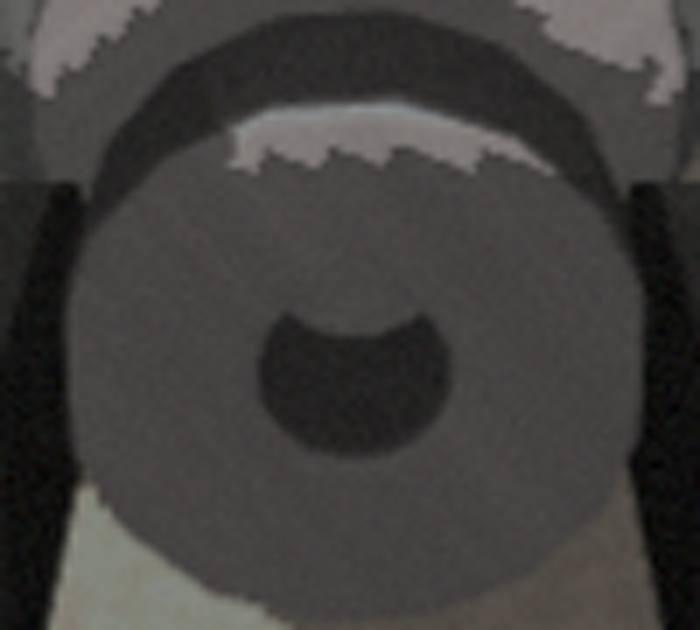

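View pics/s12.png

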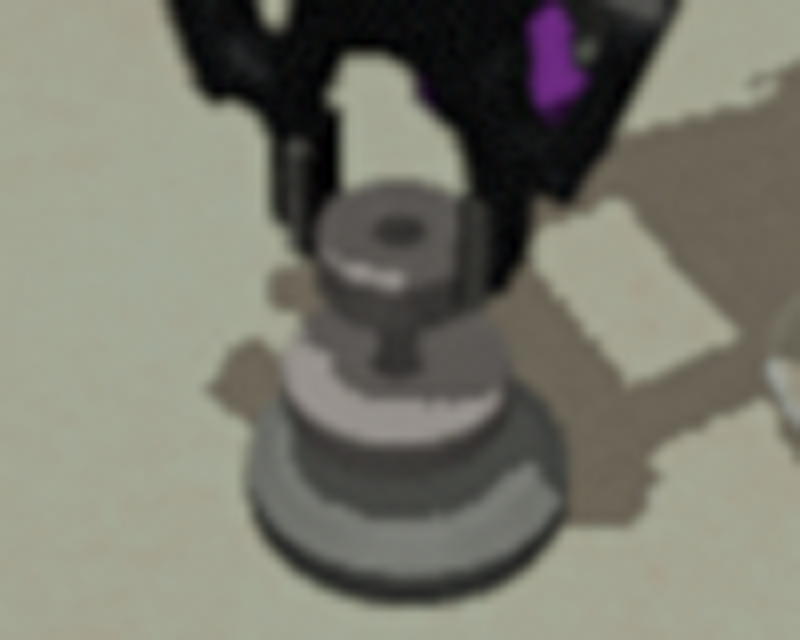

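>>> apply_moves --pt "38 0 0.03 0 0" --pt "38 0 0.06 0 0" --pt "38 0 0.09 0 0" --pt "38 0 0.09 0 0"

```text
t: 21.42
tcp_pos: [0.5714, -0.0594, 0.0827]
tool_rot: [-0.138, 0.694, -0.693, 0.138]
force: [-0.1, -0.0, -1.6]
finger_gap: 0.48
```

>>> apply_moves --pt "38 0 0.02 0 0" --pt "38 0 0.04 0 0" --pt "38 0 0.04 0 0"

```text
t: 21.8
tcp_pos: [0.5715, -0.0594, 0.0816]
tool_rot: [-0.138, 0.694, -0.693, 0.138]
force: [0.2, -0.7, -3.2]
finger_gap: 0.48
```

>>> apply_moves --pt "38 0 0.02 0 0" --pt "38 0 0.04 0 0" --pt "38 0 0.04 0 0"

```text
t: 22.18
tcp_pos: [0.5715, -0.0594, 0.0803]
tool_rot: [-0.138, 0.694, -0.693, 0.138]
force: [0.1, -0.7, -1.9]
finger_gap: 0.481
```

>>> apply_moves --pt "38 0 0.02 0 0" --pt "38 0 0.04 0 0" --pt "38 0 0.04 0 0"

```text
t: 22.55
tcp_pos: [0.5715, -0.0594, 0.0792]
tool_rot: [-0.138, 0.694, -0.693, 0.138]
force: [-0.6, 0.4, -2.9]
finger_gap: 0.48
```

>>> apply_moves --pt "38 0 0.03 0 0" --pt "38 0 0.06 0 0" --pt "38 0 0.09 0 0" --pt "38 0 0.09 0 0"

```text
t: 23.05
tcp_pos: [0.5714, -0.0594, 0.0764]
tool_rot: [-0.138, 0.694, -0.693, 0.138]
force: [0.2, 0.6, -2.0]
finger_gap: 0.479
```

>>> apply_moves --pt "38 0 0.04 0 0" --pt "38 0 0.08 0 0" --pt "38 0 0.12 0 0" --pt "38 0 0.12 0 0"

```text
t: 23.55
tcp_pos: [0.5714, -0.0594, 0.0728]
tool_rot: [-0.138, 0.694, -0.693, 0.138]
force: [1.5, -0.5, -2.1]
finger_gap: 0.481
```

```bash
python3 look.py n7; python3 - <<'E'
from h import *
d=np.load("pics/n7.npz"); crop(d["im"],320,262,100,90,7,"pics/n7c.png")
E
```

```text
t 23.55 tcp [ 0.5714 -0.0594  0.0728] F [ 1.4956 -0.473  -2.0522] gap 0.4807032457206623 qd 0.0026941677666261184
```

View pics/n7c.png

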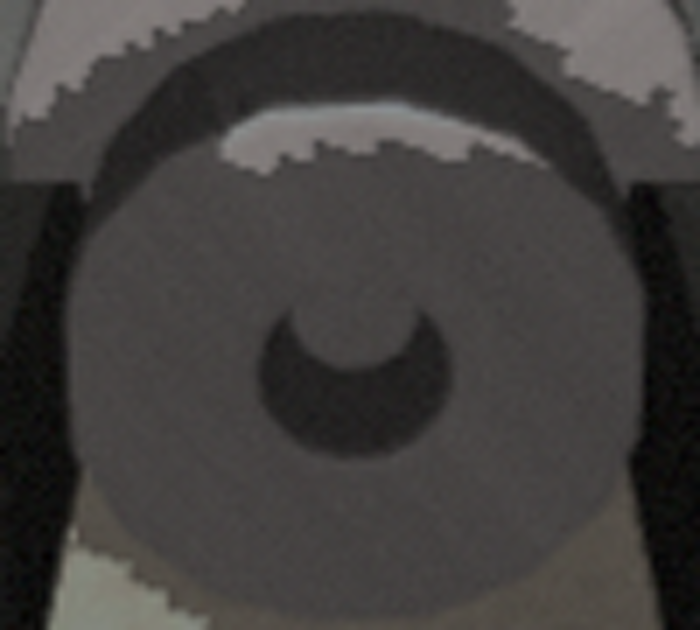

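>>> apply_moves --pt "38 -0.01 0.05 0 0" --pt "38 -0.02 0.1 0 0" --pt "38 -0.02 0.16 0 0" --pt "38 -0.02 0.16 0 0"

```text
t: 24.1
tcp_pos: [0.5719, -0.0591, 0.0679]
tool_rot: [-0.138, 0.694, -0.693, 0.138]
force: [0.1, 0.3, -1.6]
finger_gap: 0.481
```

>>> apply_moves --pt "38 0 0.06 0 0" --pt "38 0 0.12 0 0" --pt "38 0 0.18 0 0" --pt "38 0 0.24 0 0" --pt "38 0 0.24 0 0"

```text
t: 24.72
tcp_pos: [0.5719, -0.0592, 0.0607]
tool_rot: [-0.138, 0.694, -0.693, 0.138]
force: [-0.7, 0.3, -1.6]
finger_gap: 0.48
```

```bash
python3 look.py n8; python3 - <<'E'
from h import *
d=np.load("pics/n8.npz"); crop(d["im"],320,262,100,90,7,"pics/n8c.png")
im=manip.snapshot("scene"); crop(im,314,185,100,80,8,"pics/s13.png")
E
```

```text
t 24.725 tcp [ 0.5719 -0.0592  0.0607] F [-0.7291  0.3088 -1.5603] gap 0.48019539943738726 qd 0.004065464773823007
```

View pics/n8c.png

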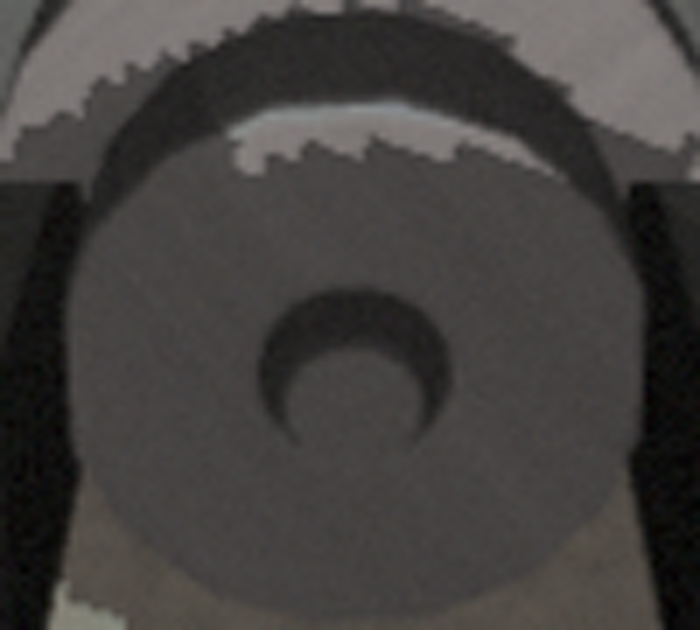

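View pics/s13.png

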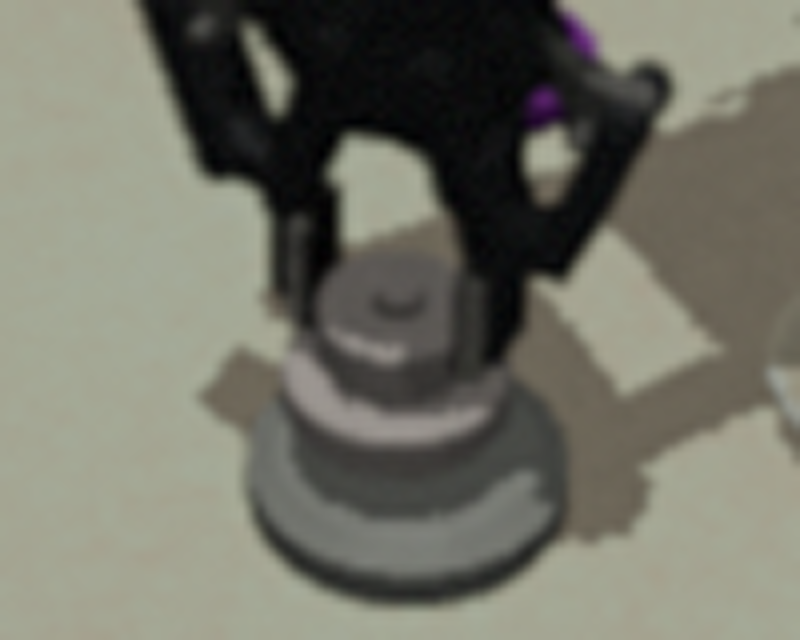

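>>> apply_moves --pt "38 0 0.02 0 0" --pt "38 0 0.04 0 0" --pt "38 0 0.06 0 0" --pt "38 0 0.06 0 0"

```text
t: 25.32
tcp_pos: [0.572, -0.0592, 0.0591]
tool_rot: [-0.138, 0.694, -0.693, 0.138]
force: [-0.3, -0.1, -2.6]
finger_gap: 0.479
```

>>> apply_moves --pt "38 0 0.02 0 0" --pt "38 0 0.04 0 0" --pt "38 0 0.04 0 0"

```text
t: 25.7
tcp_pos: [0.572, -0.0592, 0.0579]
tool_rot: [-0.138, 0.694, -0.693, 0.138]
force: [-0.6, 0.3, -1.8]
finger_gap: 0.483
```

>>> apply_moves --pt "38 0 0.015 0 0" --pt "38 0 0.03 0 0" --pt "38 0 0.03 0 0"

```text
t: 26.08
tcp_pos: [0.5722, -0.0592, 0.0574]
tool_rot: [0.138, -0.693, 0.694, -0.138]
force: [-0.8, 0.1, 2.8]
finger_gap: 0.484
```

>>> apply_moves --pt "38 0 0.01 0 0" --pt "38 0 0.02 0 0" --pt "38 0 0.03 0 0"

```text
t: 26.45
tcp_pos: [0.5722, -0.0592, 0.0564]
tool_rot: [0.138, -0.693, 0.694, -0.138]
force: [-1.4, 0.3, 4.3]
finger_gap: 0.477
```

>>> apply_moves --pt "38 0 0.01 0 0" --pt "38 0 0.02 0 0" --pt "38 0 0.03 0 0" --pt "38 0 0.04 0 0"

```text
t: 26.95
tcp_pos: [0.5722, -0.0592, 0.0549]
tool_rot: [0.138, -0.693, 0.694, -0.138]
force: [-0.5, -0.7, 4.5]
finger_gap: 0.479
```

>>> apply_moves --pt "38 0 0.01 0 0" --pt "38 0 0.02 0 0" --pt "38 0 0.03 0 0" --pt "38 0 0.04 0 0"

```text
t: 27.45
tcp_pos: [0.5722, -0.0593, 0.0537]
tool_rot: [0.138, -0.693, 0.694, -0.138]
force: [-1.0, 0.7, 4.0]
finger_gap: 0.482
```

>>> apply_moves --pt "38 0 0.015 0 0" --pt "38 0 0.03 0 0" --pt "38 0 0.045 0 0" --pt "38 0 0.06 0 0" --pt "38 0 0.075 0 0" --pt "38 0 0.09 0 0"

```text
t: 28.2
tcp_pos: [0.5722, -0.0593, 0.051]
tool_rot: [0.138, -0.693, 0.694, -0.138]
force: [-0.3, 0.6, 4.3]
finger_gap: 0.481
```

>>> apply_moves --pt "38 0 0.015 0 0" --pt "38 0 0.03 0 0" --pt "38 0 0.045 0 0" --pt "38 0 0.06 0 0"

```text
t: 28.7
tcp_pos: [0.5721, -0.0592, 0.0492]
tool_rot: [0.138, -0.694, 0.694, -0.138]
force: [-0.1, 0.2, 3.8]
finger_gap: 0.48
```

```bash
python3 look.py n9; python3 - <<'E'
from h import *
d=np.load("pics/n9.npz"); crop(d["im"],320,262,150,130,5,"pics/n9c.png")
im=manip.snapshot("scene"); crop(im,314,185,100,80,8,"pics/s14.png")
E
```

```text
t 28.7 tcp [ 0.5721 -0.0592  0.0492] F [-0.0501  0.2453  3.7791] gap 0.48022917880765553 qd 0.007639796845063772
```

View pics/n9c.png

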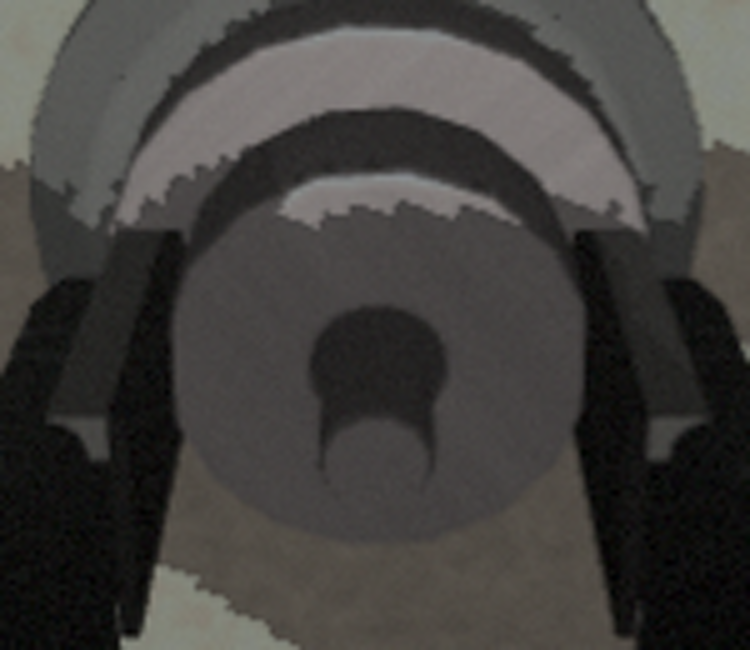

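View pics/s14.png

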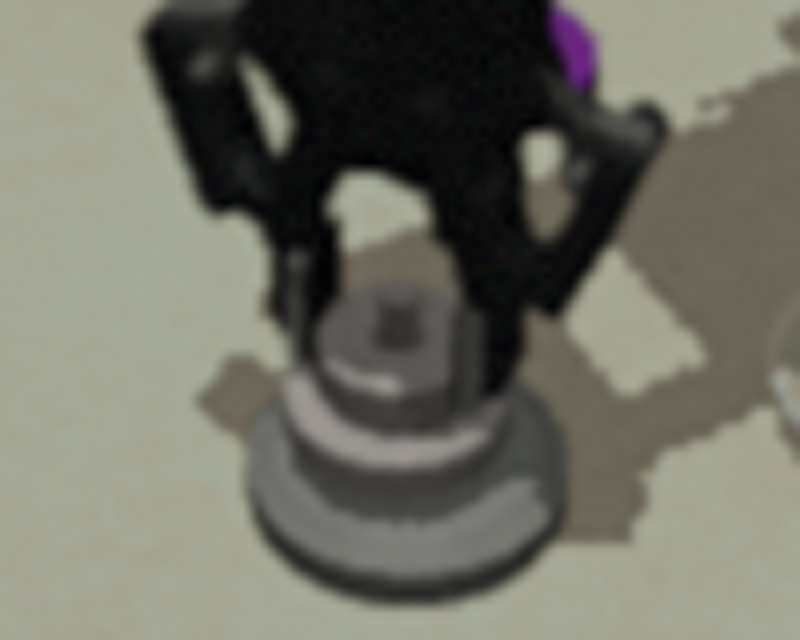

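>>> apply_moves --pt "38 0 0.01 0 0" --pt "38 0 0.02 0 0" --pt "38 0 0.03 0 0" --pt "38 0 0.04 0 0" --pt "38 0 0.05 0 0"

```text
t: 29.42
tcp_pos: [0.5721, -0.0592, 0.0477]
tool_rot: [0.138, -0.693, 0.694, -0.138]
force: [-0.2, -0.2, 5.7]
finger_gap: 0.474
```

>>> apply_moves --pt "38 0 0.01 0 0" --pt "38 0 0.02 0 0" --pt "38 0 0.03 0 0"

```text
t: 29.8
tcp_pos: [0.5721, -0.0592, 0.0468]
tool_rot: [0.138, -0.693, 0.694, -0.138]
force: [0.4, -0.3, 4.0]
finger_gap: 0.483
```

>>> apply_moves --pt "38 0 0.01 0 0" --pt "38 0 0.02 0 0"

```text
t: 30.05
tcp_pos: [0.5721, -0.0592, 0.0462]
tool_rot: [0.138, -0.694, 0.694, -0.138]
force: [-0.6, -0.0, 3.6]
finger_gap: 0.477
```

>>> apply_moves --pt "38 0 0.01 0 0" --pt "38 0 0.015 0 0"

```text
t: 30.3
tcp_pos: [0.5721, -0.0592, 0.046]
tool_rot: [0.138, -0.693, 0.694, -0.138]
force: [0.1, 0.5, 6.1]
finger_gap: 0.482
```

>>> apply_moves --pt "38 0 0.01 0 0" --pt "38 0 0.01 0 0"

```text
t: 30.55
tcp_pos: [0.5722, -0.0592, 0.0459]
tool_rot: [0.138, -0.693, 0.694, -0.138]
force: [-0.7, 0.1, 7.8]
finger_gap: 0.477
```

>>> apply_moves --pt "38 0 0.01 0 0" --pt "38 0 0.01 0 0"

```text
t: 30.8
tcp_pos: [0.5722, -0.0592, 0.0459]
tool_rot: [0.138, -0.693, 0.694, -0.138]
force: [-1.6, 0.2, 9.6]
finger_gap: 0.48
```

>>> apply_moves --pt "38 0 0.01 0 0" --pt "38 0 0.015 0 0" --pt "38 0 0.015 0 0"

```text
t: 31.18
tcp_pos: [0.5722, -0.0592, 0.0457]
tool_rot: [0.138, -0.693, 0.694, -0.138]
force: [-0.4, 1.5, 11.1]
finger_gap: 0.478
```

```bash
python3 - <<'E'
from h import *
im=manip.snapshot("scene"); crop(im,314,190,80,60,10,"pics/s15.png")
E
```

```text
(no output)
```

View pics/s15.png

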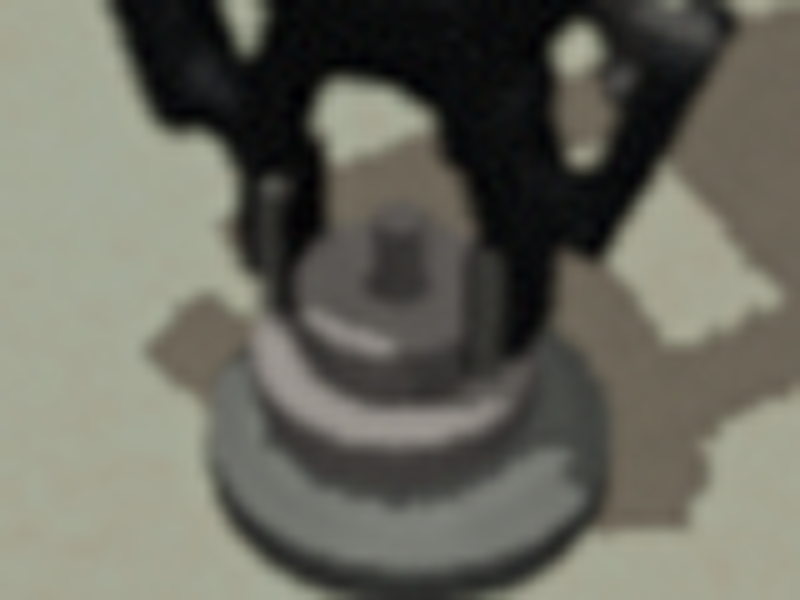

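>>> apply_moves --pt "46 0 -0.02 0 0" --pt "52 0 -0.03 0 0" --pt "56 0 -0.03 0 0" --pt "60 0 -0.03 0 0" --pt "60 0 -0.03 0 0"

```text
t: 31.85
tcp_pos: [0.572, -0.0592, 0.0454]
tool_rot: [-0.138, 0.694, -0.693, 0.138]
force: [0.3, -0.1, -0.0]
finger_gap: 0.703
```

```bash
python3 look.py n10
```

```text
t 31.85 tcp [ 0.572  -0.0592  0.0454] F [ 0.2527 -0.0849 -0.0031] gap 0.7028431536969746 qd 0.0013726585288759276
```

View pics/n10.png

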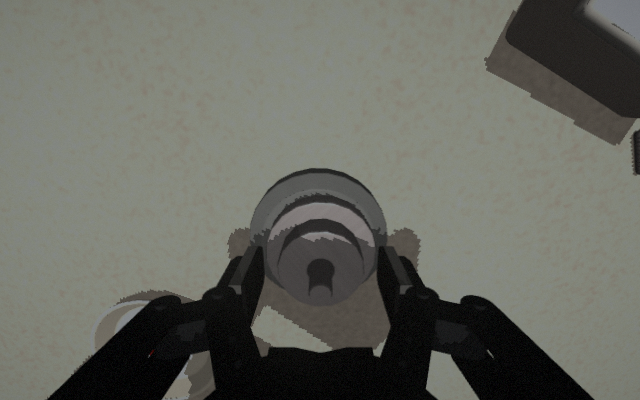

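Released: the narrow weight sits in the middle of the wide one, with the fingers clear of it. Next I retreat straight up, go to a side standoff and check.

>>> apply_moves --pt "62 0 -0.5 0 0" --pt "66 0 -1.5 0 0" --pt "66 0 -2.6 0 0" --pt "66 0.3 -3.4 0.5 0" --pt "66 0.9 -4.0 1.8 0" --pt "66 1.5 -4.0 3.4 0" --pt "66 2.0 -4.0 4.8 0" --pt "66 2.0 -4.0 5.2 0" --pt "66 2.0 -4.0 5.2 0"

```text
t: 33.02
tcp_pos: [0.5765, -0.2266, 0.1661]
tool_rot: [-0.137, 0.694, -0.694, 0.138]
force: [-0.5, 0.5, -0.5]
finger_gap: 0.769
```

```bash
python3 - <<'E'
from h import *
im=manip.snapshot("scene"); cv2.imwrite("pics/sF.png",im[:,:,::-1]); crop(im,314,190,80,60,10,"pics/sFc.png")
t=manip.snapshot("top"); cv2.imwrite("pics/tF.png",t[:,:,::-1])
ct=manip.get_calibration("top");cs=manip.get_calibration("scene")
# predicted heights in scene of wide top rim front (home: z=.042), narrow top (.060), post at (0.572,-0.059)
P=np.array([.5722,-.0588,0]); v=np.array([.507,.5112,0]);v/=np.linalg.norm(v)
o=np.array([314-40,190-30])
for n,r,z in [("wide bot front",.031,.028),("wide top front",.031,.042),("narrow top front",.022,.060),("tip",0,.078)]:
    for e in (0,.003): 
        q=P+r*v; q[2]=z+e; print(n,e,(proj(cs,q)-o)*10)
print(manip.sense()["t"],np.array(manip.sense()["force"]))
E
```

```text
wide bot front 0 [390.94   486.5726]
wide bot front 0.003 [391.0732 476.5923]
wide top front 0 [391.5676 439.5627]
wide top front 0.003 [391.704  429.3432]
narrow top front 0 [393.6491 347.4377]
narrow top front 0.003 [393.7921 336.9054]
tip 0 [397.5261 212.1865]
tip 0.003 [397.6786 201.3527]
33.125 [ 0.1992 -0.5992  0.015 ]
```

View pics/sFc.png

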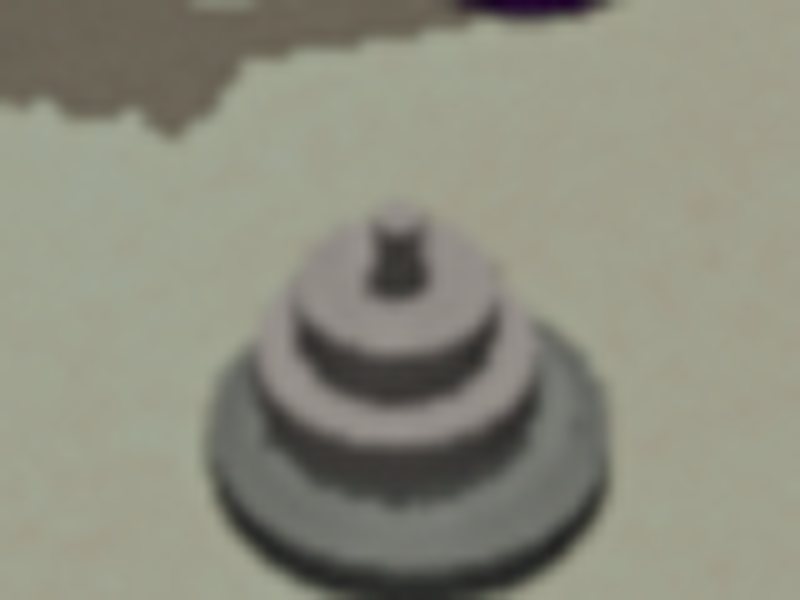

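View pics/sF.png

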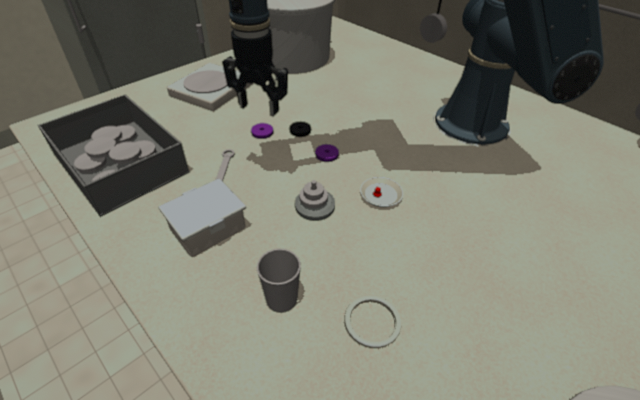

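View pics/tF.png

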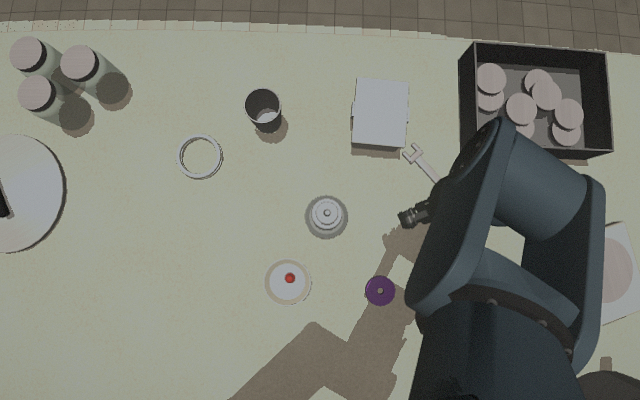

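The stack matches the home prediction to within about 1 mm. In the crop, the wide rim is at row 442 (predicted 440) and the narrow rim at 355 (347). The bystanders are unmoved and the arm is clear.

```bash
python3 -c "
from station import manip
print(manip.sign_off())"
```

```text
the job is handed in; nothing more can be done
None
```

Both weights are on the post, the wide one below and the narrow one on top, and the collar is pressed home. I handed the job in at about 33 s with the gripper open and touching nothing.

- **Threading:** Both weights went over the post without catching. Small sideways corrections from the wrist and scene pictures and from the force reading kept the bores centred.
- **Pressing:** I pressed through the gripped narrow weight. The collar slid about 11.6 mm at roughly 10 N in all. The tool then stopped at 45.9 mm, where the geometry puts home, while the force kept rising. The highest reading was 11 N, so about 16 N in all on the stand against the 30 N limit.
- **Last checks:**
  - After release, the wide rim matched its home position in the scene picture to well under 1 mm. The narrow rim came out about 2 mm low by eye, within the camera's accuracy.
  - The bystanders and look-alikes I could see were where they started. In the last top picture the arm hid one purple ring, the black one and part of the wrench, but the scene picture showed them in place.
- **Disagreements:** The wrist camera's estimate of the post was off by 1 to 1.5 mm along the jaw direction. While I was lining up the narrow weight, the commanded and measured positions disagreed by about 2 mm. I corrected both before lowering.

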